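Right a toppled bottle and secure it in its bench holder

ROBOT

A 6-joint arm with a two-finger parallel gripper is mounted at the origin on a cart in front of the work surface, level with it; the furniture and walls round the work are solid. World frame = base frame: x ahead of the robot, y to its left, z up, the work surface at z = 0. Lengths are in mm, angles in rad, forces in N, time in s.
With the tool pointing down it reaches from about 300 to 775 mm from the base axis. Payload 14.6 kg.
Tool frame: the origin (TCP) lies between the finger pads; the fingertips stand 25 mm ahead of it and the grasp point (between the pads) lies 6 mm ahead of it; y points along the fingers, x is the direction in which the jaws open and shut, and the axes are right-handed (so a half turn about y gives the same grasp; the last joint's range is limited). The gripper opens to 94 mm and grips with 3 to 60 N. Pads are 16 mm wide; open, the fingers measure 119 mm over their backs; the gripper's body (75 mm by 177 mm) begins 78 mm behind the grasp point.
Start: joints at [1.233, 0.3, 1.521, -0, 1.321, -0.067], TCP at [147.124, 529.947, 230.446] pointing down, gripper open.
Joint ranges: [-3.03, 3.03], [-0.79, 2.21], [0.23, 2.52], [-1.04, 4.18], [0, 3.07], [-2.55, 2.55]. Speed limits (rad/s): [2.22, 2.22, 2.57, 3.14, 3.14, 3.14].

INTERFACE

Orientations are given as [roll, pitch, yaw] about the fixed x, y, z axes, in that order (R = Rz(yaw) Ry(pitch) Rx(roll)).
In Python, from cell import manip gives the robot as it stands.
- The arm moves only by the tool play_rows, never from a script. Its argument "moves" is a list of rows, each an object of numbers: "dx", "dy", "dz": the shift along the tool's x, y, z in m; "ax", "ay", "az": the turn, a rotation vector about the tool's x, y, z in rad; "jaw": the gripper command: -1 is shut, 1 is fully open, values between are in proportion. A call has 1 to 20 rows; each row is the pose to reach, as a shift and turn from the pose commanded when the call began, along the tool's axes at that moment; what a row does not reach only later rows make up. A row lasts 1/10 s, in which the tool goes at most 50 mm and 8.59 degrees, less where a joint would pass 70% of its speed; a pose out of reach is approached as far as the arm can. A call with a gripper value outside its range is refused whole. The fingers move at their own pace and stop on an object; "newtons" is the grip in N (left out, the last holds). Time passes only in rows, so rows that repeat a pose let the fingers close. It gives the time, the measured TCP pose, the force and the opening at its end, in the units of the state.
- manip.read_state(): the state, without advancing time (a new reading comes with each control period).
- manip.camera(name): name is "scene" or "top" or "wrist"; returns the picture (384x512x3 uint8, red, green, blue); there is no depth.
- manip.camera_params(name): a dict with "K" (3x3 intrinsics, pixels), "rvec" (rotation vector, rad) and "tvec" (3), from world to camera coordinates, as OpenCV has them. Camera axes: x right, y down, z forward; pixel columns grow to the right and rows downward; lengths in mm; the calibration is good to about 2 mm. A picture is of the moment at which its call begins: read the wrist's pose just before it. camera_params takes no time and is no camera call; for the wrist camera it gives the pose at the moment of the call.
- manip.sign_off(): hands the job in, once; it reports no verdict.
The state is a dict: "clock": time; "joints": joint angles; "qd": joint speeds; "effort": joint torques, N m; "eef_pos": TCP position; "eef_rot": TCP orientation; "wrist_force": force on the tool from outside, world axes, zero at the start; "moment": the same for the moment, N m; "finger_gap": finger opening in mm.
Only numpy, scipy, OpenCV 4.12 (cv2) and the standard library are available. Lean on these libraries where they do the work, as an engineer would, in place of code of your own. Each camera call takes 0.05 s, during which the arm holds its last target. There are 200 camera calls.

TASK

The square white bottle has fallen over beside the press. Stand it upright on its foot inside the low railed steel holder, setting it down rather than dropping it, then swing the holder's keeper bar fully shut across the front of the bottle so that it cannot topple again. Leave the trays, the pouches and the round wash bottle where they are.

Things in the scene. Friction and masses are not known exactly. Their poses are not given: they have to be found in the camera images.
- square_bottle: Square white plastic bottle with a round grey screw cap, lying on a flat side at the start. Body 58 x 58 mm in section and 112 mm long, then a shoulder; cap 40 mm across, from 132 to 158 mm; whole length 158 mm, 0.22 kg, balanced about 70 mm from the foot. Origin: centre of the foot's underside; its z axis runs from foot to cap, x and y are square to the flat sides.
- bottle_holder: Steel holder fixed to the table. Base plate 116 x 116 mm, its top 6 mm above the table; posts at its corners (x, y = +-50 mm) carry a round rail, top at 49 mm, round the back (+x) and both sides (+-y). The front (-x) is closed only by the keeper bar. Free space inside 90 x 90 mm, open above; the bottle belongs in the middle. Origin: centre of the plate's underside, z up.
- keeper (a joint): Angle of the keeper bar about the upright hinge at the holder's front left corner: 0 = shut across the front (its stop), growing as the free end swings outward, away from the holder; at 1.57 it points straight out to the front (-x of the holder); stop at 2.0. It stays where it is left (stiff, about 1 N at the end).
- keeper_grip (a point): On the axis of the black upright knob at the free end of the keeper bar, 100 mm from the hinge: a round post 16 mm across, from 41 to 81 mm above the table; this point is at 67 mm. When shut it stands at the holder's front right corner (holder x -50, y -50 mm).
- keeper_hinge (a point): Centre of the keeper bar's hinge, at holder x -50, y +50 mm, 47 mm above the table; the bar is 8 mm thick and lies at this height.
- sample_tray_top: Upper of two stacked flat grey lidded trays, 127 x 84 x 23 mm each, at the right of the holder; to be left alone. Origin: centre of its underside.
- wash_bottle: Round white wash bottle with a bent spout, standing upright at the back, 65 mm across, 210 mm high; to be left alone. Origin: centre of its underside.
- pouch_front: Flat silver foil pouch, 80 x 108 x 13 mm, at the front; to be left alone. Origin: centre of its underside.
- pouch_right: Flat silver foil pouch, 77 x 107 x 13 mm, at the right; to be left alone. Origin: centre of its underside.

How it is judged:
By the outcome, as a careful person would: the job done as asked, in the order asked, and still so for the second after the job is handed in, with the robot touching nothing.
It also fails if it takes over 54 s, if anything falls off the work surface, if the arm or the gripper's body presses on something with over 40 N, if the wrist force passes 120 N, or if a joint passes its speed limit or range.

## Working session

There is one attempt and no reset: what is moved stays moved. The work goes in short steps, Python scripts to look and compute and a tool call to move; the robot and the scene stay as the last step left them, time stands still between calls to the robot, and variables do not carry over. Pictures are saved under pics/ and viewed, about 8 in all and at most 12, crops included, and the job is handed in when it is done.

Besides the shell and the picture viewer there is one more tool, called as name([rows], argument=value, ...), one row to a line, values as JSON. play_rows: Moves the arm, as the interface text tells. Its arguments: {"type":"object","properties":{"moves":{"type":"array","items":{"type":"object","properties":{"dx":{"type":"number"},"dy":{"type":"number"},"dz":{"type":"number"},"ax":{"type":"number"},"ay":{"type":"number"},"az":{"type":"number"},"jaw":{"type":"number"}}}},"newtons":{"type":"number"}},"required":["moves"]}

```bash
ls; mkdir -p pics
python3 - <<'E'
from cell import manip
import cv2
s=manip.read_state();print(s)
for n in("scene","top"):
    cv2.imwrite(f"pics/{n}0.png",cv2.resize(manip.camera(n)[:,:,::-1],(768,576),interpolation=cv2.INTER_CUBIC)); print(n,manip.camera_params(n))
print(manip.camera_params("wrist"))
E
```

```text
pics
{'clock': 0.0, 'joints': array([ 1.23342580e+00,  3.00475014e-01,  1.52158374e+00, -2.24663413e-05,
        1.32066604e+00, -6.66070209e-02]), 'qd': array([ 1.97486378e-03, -3.14017796e-04, -9.21963575e-05, -1.04379819e-03,
        1.73738275e-03,  5.16888624e-04]), 'effort': array([ 2.68222779e-03, -5.31811595e+01, -3.52730584e+01,  7.09373178e-02,
        2.44394486e-02, -8.52377752e-05]), 'eef_pos': array([147.04326811, 529.74361571, 229.8830327 ]), 'eef_rot': array([-1.57074269e+00,  1.13108170e-03,  1.30003842e+00]), 'wrist_force': array([0.01143452, 0.17866134, 0.44110865]), 'moment': array([-0.01658184,  0.02131606, -0.02867742]), 'finger_gap': 94.4630031044365}
scene {'K': array([[428.50285157,   0.        , 255.61325837],
       [  0.        , 428.50285157, 192.61041648],
       [  0.        ,   0.        ,   1.        ]]), 'rvec': array([ 2.15385867, -1.11116108,  0.44618959]), 'tvec': array([-322.01009807,  409.78276353,  556.06873762])}
top {'K': array([[434.40526981,   0.        , 255.86968469],
       [  0.        , 434.40526981, 184.28604455],
       [  0.        ,   0.        ,   1.        ]]), 'rvec': array([ 2.16849843, -2.11444703,  0.21526546]), 'tvec': array([  3.94599333, 624.15652299, 871.33540163])}
{'K': array([[270.17011413,   0.        , 255.78200033],
       [  0.        , 270.17011413, 192.52153242],
       [  0.        ,   0.        ,   1.        ]]), 'rvec': array([-2.32464085, -1.76740268, -0.23346417]), 'tvec': array([-549.32964729,  -27.51305214,  392.58594235])}
```

View pics/scene0.png

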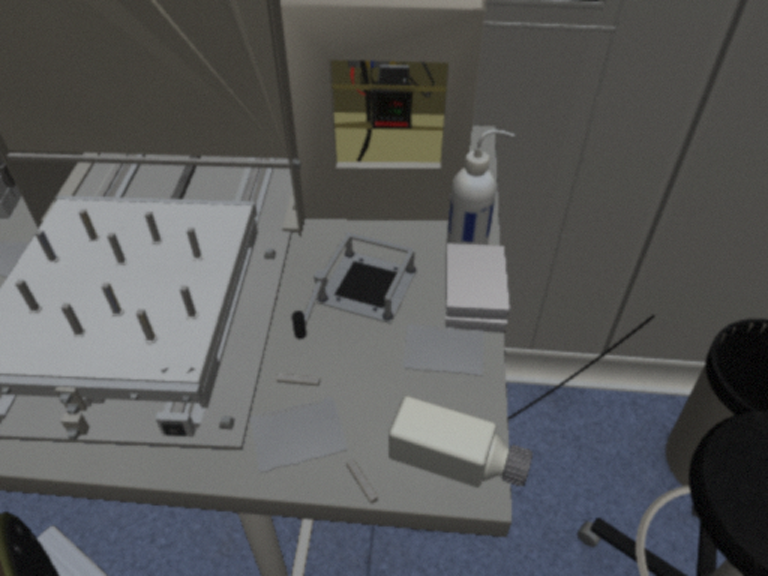

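View pics/top0.png

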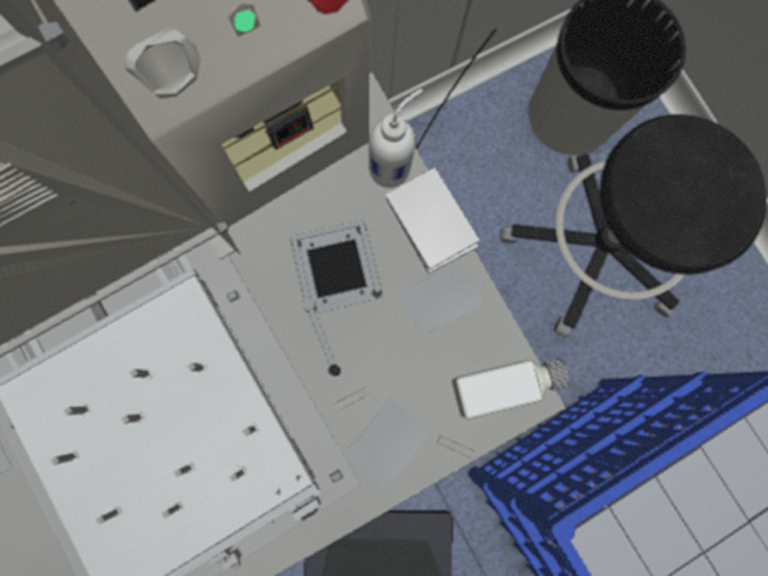

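The scene view shows the bottle lying at lower right with its foot to the left and its cap over the table edge. The top view (768 px scale) gives these pixel positions:
- **Bottle top face:** corners (455,378), (535,362), (545,400) and (468,416), with the cap at (560,372).
- **Holder:** centred at about (337,268), hinge at (313,308), front right post at (377,293).
- **Keeper:** open, with its knob at (335,370).

```bash
cat > h.py <<'E'
import numpy as np,cv2
from cell import manip
def cam(n):
    p=manip.camera_params(n);return p["K"],cv2.Rodrigues(p["rvec"])[0],p["tvec"].ravel(),p["rvec"]
def w(c,u,v,z,s=1.5):
    K,R,t,_=c; d=R.T@np.linalg.solve(K,[u/s,v/s,1]); o=-R.T@t
    return (o+d*(z-o[2])/d[2])
def px(c,P,s=1.5):
    return cv2.projectPoints(np.array(P,float).reshape(-1,3),c[3],c[2],c[0],None)[0].reshape(-1,2)*s
E
python3 - <<'E'
from h import *
np.set_printoptions(precision=1,suppress=True)
c=cam("top");s=cam("scene")
for n,u,v,z in [("foot1",455,378,58),("b2",535,362,58),("b3",545,400,58),("foot2",468,416,58),("cap",562,373,49),("knob",335,370,81),("hinge",313,308,50),("fr",377,293,49),("bl",293,228,49),("br",364,224,49),("tray1",433,170,46),("tray2",477,241,46),("tray3",430,269,46),("pouchR",481,295,13),("pouchR",410,303,13),("pouchF",392,400,13)]: print(n,w(c,u,v,z))
print("scene")
for n,u,v,z in [("foot1top",410,396,58),("foot2top",392,438,58),("b2",496,418,58),("knobtop",298,314,81),("hinge",322,284,50),("FR",387,306,10),("cap",518,465,29),("edge",511,522,0)]: print(n,w(s,u,v,z))
E
```

```text
foot1 [483.5 -81.8  58. ]
b2 [ 508.1 -193.5   58. ]
b3 [ 456.4 -206.5   58. ]
foot2 [432.5 -99.9  58. ]
cap [ 494.2 -233.7   49. ]
knob [489.8  83.   81. ]
hinge [576.6 118.5  50. ]
fr [600.6  28.7  49. ]
bl [692.1 152.2  49. ]
br [701.1  50.   49. ]
tray1 [787.3 -49.7  46. ]
tray2 [ 681.4 -114.8   46. ]
tray3 [638.1 -46.8  46. ]
pouchR [ 607.2 -126.2   13. ]
pouchR [592.4 -20.9  13. ]
pouchF [451.1   2.8  13. ]
scene
foot1top [481.1 -90.9  58. ]
foot2top [ 423.4 -105.6   58. ]
b2 [ 512.8 -186.9   58. ]
knobtop [488.5  84.   81. ]
hinge [569.  113.7  50. ]
FR [617.3  37.9  10. ]
cap [ 491.3 -230.5   29. ]
edge [ 442.  -252.1    0. ]
```

Run:
```python
from h import *
np.set_printoptions(precision=1,suppress=True)
c=cam("top");s=cam("scene")
for n,cc,u,v,z in [("colcorner",s,297,232,0),("colR",s,470,218,0),("colcorner",c,228,250,0),("colR",c,372,155,0),("plateFR",c,318,490,40),("plateBR",c,190,280,40),("plateBR",s,255,203,40),("plateFR",s,200,390,40)]: print(n,w(cc,u,v,z))
def crop(name,cc,u0,v0,u1,v1,k,polys):
    im=manip.camera(name)[:,:,::-1][v0:v1,u0:u1]
    im=cv2.resize(im,None,fx=k,fy=k,interpolation=cv2.INTER_CUBIC)
    for P,col in polys:
        q=(px(cc,P,1)-[u0,v0]+.5)*k
        cv2.polylines(im,[np.round(q).astype(int)],True,col,1,cv2.LINE_AA)
    return im
def rz(a):return np.array([[np.cos(a),-np.sin(a),0],[np.sin(a),np.cos(a),0],[0,0,1]])
H=np.array([643,87,0]);yaw=.23
sq=lambda r,z:[H+rz(yaw)@np.array([x*r,y*r,z]) for x,y in((1,1),(1,-1),(-1,-1),(-1,1))]
B=np.array([455,-90,0]);a=-1.343
R=np.array([[np.cos(a),0,0]]);b=np.array([np.cos(a),np.sin(a),0]);n=np.array([-b[1],b[0],0]);Z=np.array([0,0,1])
box=lambda z:[B+n*29+Z*z,B-n*29+Z*z,B-n*29+b*112+Z*z,B+n*29+b*112+Z*z]
P=[(sq(58,6),(0,0,255)),(sq(50,47),(0,255,0)),(box(58),(0,0,255)),(box(0),(255,0,0))]
a1=crop("top",c,180,135,380,285,4,P); a2=crop("scene",s,180,145,380,335,3,P)
cv2.imwrite("pics/ov1.png",a1);cv2.imwrite("pics/ov2.png",a2)
```

```text
colcorner [672.6 254.8   0. ]
colR [864.8  44.7   0. ]
colcorner [667.4 254.    0. ]
colR [824.8  41.1   0. ]
plateFR [328.9 102.2  40. ]
plateBR [613.6 296.4  40. ]
plateBR [654.5 322.3  40. ]
plateFR [351.8 127.2  40. ]
```

View pics/ov1.png

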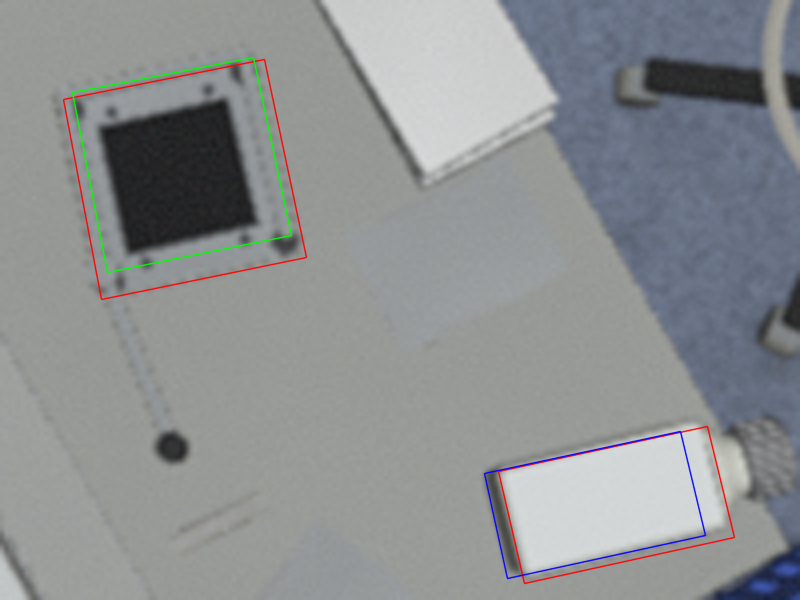

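View pics/ov2.png

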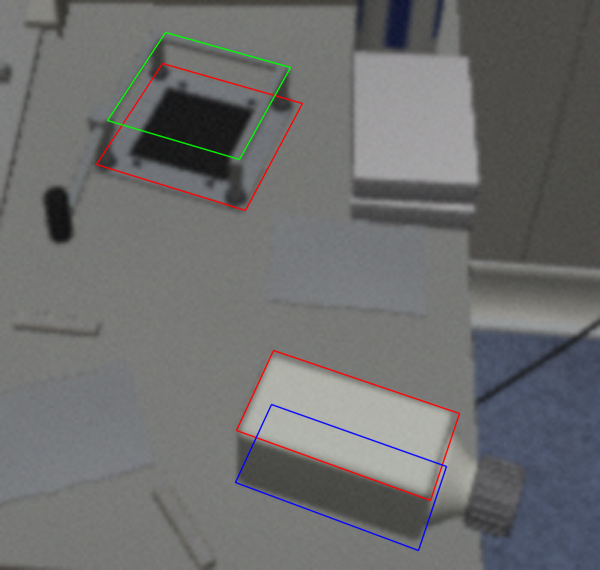

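The crops put the holder overlay a few mm off and the bottle overlay about 2 mm off. I measured these corners, to be fitted in both views:

| Item | Top crop | Scene crop |
|---|---|---|
| Holder posts | (113,283), (287,240), (245,68), (70,100) | (105,125), (238,165), (163,40), (288,75) |
| Bottle top face | (498,470), (705,425), (730,527), (523,575) | (272,350), (458,413), (432,500), (237,432) |

Run:
```python
from h import *
from scipy.optimize import least_squares
np.set_printoptions(precision=2,suppress=True)
c=cam("top");s=cam("scene")
T=lambda p:np.array(p,float)/4-.5+[180,135]
S=lambda p:np.array(p,float)/3-.5+[180,145]
def fit(loc,tp,sc,x0,tag):
    def pts(x):
        ca,sa=np.cos(x[2]),np.sin(x[2]);L=np.array(loc,float)
        return np.c_[x[0]+ca*L[:,0]-sa*L[:,1],x[1]+sa*L[:,0]+ca*L[:,1],L[:,2]]
    f=lambda x:np.r_[(px(c,pts(x),1)-T(tp)).ravel(),(px(s,pts(x),1)-S(sc)).ravel()]
    r=least_squares(f,x0,x_scale=[1,1,.01],loss="soft_l1");print(tag,r.x);print(f(r.x).reshape(2,-1,2))
    return r.x
fit([[-50,50,47],[-50,-50,47],[50,-50,47],[50,50,47]],[(113,283),(287,240),(245,68),(70,100)],[(105,125),(238,165),(288,75),(163,40)],[643,87,.23],"holder")
fit([[0,29,58],[112,29,58],[112,-29,58],[0,-29,58]],[(498,470),(705,425),(730,527),(523,575)],[(272,350),(458,413),(432,500),(237,432)],[455,-90,-1.343],"bottle")
for n,u,v,z in [("blue",480,470,0),("blue",480,470,300),("blue2",640,378,0),("blue2",640,378,300)]: print(n,w(c,u,v,z))
print(px(c,[[0,0,0],[0,0,100],[300,-300,0]]))
```

```text
holder [638.03  85.85   0.24]
[[[-0.76 -0.16]
  [ 1.68  0.59]
  [ 2.18 -0.8 ]
  [ 0.72  0.73]]

 [[-0.36  0.12]
  [-0.16 -0.45]
  [-0.27 -1.61]
  [-0.59 -1.03]]]
bottle [455.18 -90.02  -1.33]
[[[-0.02  0.08]
  [ 0.21 -0.2 ]
  [ 1.    1.92]
  [ 0.27  1.8 ]]

 [[ 0.24 -0.18]
  [ 0.32 -0.73]
  [-0.29 -0.69]
  [-0.23 -0.72]]]
blue [ 355.03 -126.24    0.  ]
blue [388.46 -74.17 300.  ]
blue2 [ 491.25 -364.67    0.  ]
blue2 [ 482.37 -238.55  300.  ]
[[386.76 743.19]
 [389.48 788.02]
 [601.28 512.4 ]]
```

Run:
```python
from h import *
np.set_printoptions(precision=0,suppress=True)
c=cam("top");s=cam("scene")
print("camcentres",-c[1].T@c[2],-s[1].T@s[2])
for z in(-700,-400,-200,0,200,400): 
  print(z,[ (w(c,u,v,z)[:2],px(s,[w(c,u,v,z)])[0]) for u,v in((480,470),(640,378),(760,378),(570,545))])
```

```text
camcentres [463.  41. 966.] [ 114. -315.  685.]
-700 [(array([ 277., -248.]), array([407., 770.])), (array([ 512., -659.]), array([687., 804.])), (array([ 519., -971.]), array([898., 953.])), (array([ 105., -468.]), array([467., 999.]))]
-400 [(array([ 310., -196.]), array([396., 689.])), (array([ 503., -533.]), array([668., 721.])), (array([ 509., -788.]), array([869., 855.])), (array([ 169., -376.]), array([451., 896.]))]
-200 [(array([ 333., -161.]), array([385., 617.])), (array([ 497., -449.]), array([650., 645.])), (array([ 502., -667.]), array([844., 767.])), (array([ 212., -315.]), array([437., 804.]))]
0 [(array([ 355., -126.]), array([371., 520.])), (array([ 491., -365.]), array([627., 545.])), (array([ 495., -545.]), array([811., 650.])), (array([ 255., -254.]), array([419., 682.]))]
200 [(array([377., -92.]), array([352., 385.])), (array([ 485., -281.]), array([594., 405.])), (array([ 489., -424.]), array([764., 489.])), (array([ 298., -193.]), array([393., 515.]))]
400 [(array([400., -57.]), array([323., 182.])), (array([ 479., -197.]), array([545., 195.])), (array([ 482., -302.]), array([696., 251.])), (array([ 341., -132.]), array([356., 268.]))]
```

```bash
cat >> h.py <<'E'
from scipy.spatial.transform import Rotation as Ro
def Rt(yaw,e): # tool x at yaw, tilted e deg about tool x from pointing down
    return Ro.from_euler('z',yaw)*Ro.from_euler('x',-np.pi/2)*Ro.from_euler('x',e,degrees=True)
def go(G,R,Gfrom=None,Rfrom=None):  # grasp point target -> row numbers; start = measured or a given pose
    st=manip.read_state(); R0=Rfrom or Ro.from_euler('xyz',st['eef_rot'])
    p0=st['eef_pos'] if Gfrom is None else np.array(Gfrom)-6*R0.as_matrix()[:,1]
    p=np.array(G)-6*R.as_matrix()[:,1]
    print("d",np.round(R0.inv().apply(p-p0)/1e3,4),"a",np.round((R0.inv()*R).as_rotvec(),4))
E
python3 - <<'E'
from h import *
G=np.array([476.6,-177.4,29])
go([476,-177,200],Rt(.241,0))
A=Rt(.241,45); t=A.as_matrix()[:,1]
go(G-100*t,A,[476,-177,200],Rt(.241,0)); print(t)
E
```

```text
d [-0.593   0.0245 -0.506 ] a [ 3.000e-04  1.059e+00 -7.000e-04]
d [ 0.0005  0.102  -0.0755] a [0.7854 0.     0.    ]
[-0.16876789  0.68667124 -0.70710678]
```

play_rows([
  {"dx": -0.593,"dy": 0.024,"dz": -0.506,"ay": 1.059},
  {"dx": -0.593,"dy": 0.024,"dz": -0.506,"ay": 1.059},
  {"dx": -0.593,"dy": 0.024,"dz": -0.506,"ay": 1.059},
  {"dx": -0.593,"dy": 0.024,"dz": -0.506,"ay": 1.059},
  {"dx": -0.593,"dy": 0.024,"dz": -0.506,"ay": 1.059},
  {"dx": -0.593,"dy": 0.024,"dz": -0.506,"ay": 1.059},
  {"dx": -0.593,"dy": 0.024,"dz": -0.506,"ay": 1.059},
  {"dx": -0.593,"dy": 0.024,"dz": -0.506,"ay": 1.059},
  {"dx": -0.593,"dy": 0.024,"dz": -0.506,"ay": 1.059},
  {"dx": -0.593,"dy": 0.024,"dz": -0.506,"ay": 1.059},
  {"dx": -0.593,"dy": 0.024,"dz": -0.506,"ay": 1.059},
  {"dx": -0.593,"dy": 0.024,"dz": -0.506,"ay": 1.059},
  {"dx": -0.593,"dy": 0.024,"dz": -0.506,"ay": 1.059},
  {"dx": -0.593,"dy": 0.024,"dz": -0.506,"ay": 1.059},
  {"dx": -0.593,"dy": 0.024,"dz": -0.506,"ay": 1.059},
  {"dx": -0.593,"dy": 0.024,"dz": -0.506,"ay": 1.059},
  {"dx": -0.593,"dy": 0.024,"dz": -0.506,"ay": 1.059},
  {"dx": -0.593,"dy": 0.024,"dz": -0.506,"ay": 1.059},
  {"dx": -0.593,"dy": 0.024,"dz": -0.506,"ay": 1.059},
])

```text
$.moves[0]: bad value
```

play_rows([
  {"dy": 0.102,"dz": -0.076,"ax": 0.785},
  {"dy": 0.102,"dz": -0.076,"ax": 0.785},
  {"dy": 0.102,"dz": -0.076,"ax": 0.785},
  {"dy": 0.102,"dz": -0.076,"ax": 0.785},
  {"dy": 0.102,"dz": -0.076,"ax": 0.785},
  {"dy": 0.102,"dz": -0.076,"ax": 0.785},
  {"dy": 0.102,"dz": -0.076,"ax": 0.785},
  {"dy": 0.102,"dz": -0.076,"ax": 0.785},
])

```text
$.moves[0]: bad value
```

Run:
```python
from h import *
s=manip.read_state(); print(s['clock'],s['joints'],s['eef_pos'],s['eef_rot'],s['wrist_force'])
G=np.array([476.6,-177.4,29]);go(G,Rt(.241,45))
c=cam("wrist");im=manip.camera("wrist")[:,:,::-1].copy()
a=-1.33;b=np.array([np.cos(a),np.sin(a),0]);n=np.array([-b[1],b[0],0]);B=np.array([455.2,-90,58.])
q=px(c,[B+n*29,B-n*29,B-n*29+b*112,B+n*29+b*112],1)
cv2.polylines(im,[np.round(q).astype(int)],True,(0,0,255),1,cv2.LINE_AA)
cv2.imwrite("pics/w1.png",im)
```

```text
0.2 [ 1.23337981e+00  3.00276009e-01  1.52132407e+00  1.85750631e-05
  1.32072397e+00 -6.65919934e-02] [147.08719816 529.82214032 230.10208147] [-1.57072970e+00  7.28584136e-04  1.29996723e+00] [ 0.3298999  -0.45964841  0.51285849]
d [-0.5968  0.1973 -0.5088] a [ 0.7095  1.0017 -0.4157]
```

View pics/w1.png

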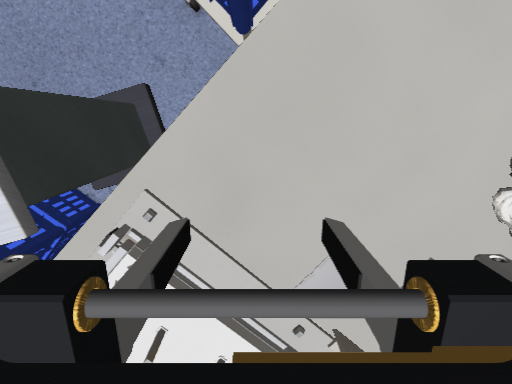

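The move was refused, probably because every field has to be given. The wrist view only shows the press side from the start pose: fingers at (170,240) and (345,240), bottle not in view. I'll resend the move with all fields.

play_rows([
  {"dx": -0.593,"dy": 0.024,"dz": -0.506,"ax": 0,"ay": 1.059,"az": 0,"jaw": 1},
  {"dx": -0.593,"dy": 0.024,"dz": -0.506,"ax": 0,"ay": 1.059,"az": 0,"jaw": 1},
  {"dx": -0.593,"dy": 0.024,"dz": -0.506,"ax": 0,"ay": 1.059,"az": 0,"jaw": 1},
  {"dx": -0.593,"dy": 0.024,"dz": -0.506,"ax": 0,"ay": 1.059,"az": 0,"jaw": 1},
  {"dx": -0.593,"dy": 0.024,"dz": -0.506,"ax": 0,"ay": 1.059,"az": 0,"jaw": 1},
  {"dx": -0.593,"dy": 0.024,"dz": -0.506,"ax": 0,"ay": 1.059,"az": 0,"jaw": 1},
  {"dx": -0.593,"dy": 0.024,"dz": -0.506,"ax": 0,"ay": 1.059,"az": 0,"jaw": 1},
  {"dx": -0.593,"dy": 0.024,"dz": -0.506,"ax": 0,"ay": 1.059,"az": 0,"jaw": 1},
  {"dx": -0.593,"dy": 0.024,"dz": -0.506,"ax": 0,"ay": 1.059,"az": 0,"jaw": 1},
  {"dx": -0.593,"dy": 0.024,"dz": -0.506,"ax": 0,"ay": 1.059,"az": 0,"jaw": 1},
  {"dx": -0.593,"dy": 0.024,"dz": -0.506,"ax": 0,"ay": 1.059,"az": 0,"jaw": 1},
  {"dx": -0.593,"dy": 0.024,"dz": -0.506,"ax": 0,"ay": 1.059,"az": 0,"jaw": 1},
  {"dx": -0.593,"dy": 0.024,"dz": -0.506,"ax": 0,"ay": 1.059,"az": 0,"jaw": 1},
  {"dx": -0.593,"dy": 0.024,"dz": -0.506,"ax": 0,"ay": 1.059,"az": 0,"jaw": 1},
  {"dx": -0.593,"dy": 0.024,"dz": -0.506,"ax": 0,"ay": 1.059,"az": 0,"jaw": 1},
  {"dx": -0.593,"dy": 0.024,"dz": -0.506,"ax": 0,"ay": 1.059,"az": 0,"jaw": 1},
  {"dx": -0.593,"dy": 0.024,"dz": -0.506,"ax": 0,"ay": 1.059,"az": 0,"jaw": 1},
  {"dx": -0.593,"dy": 0.024,"dz": -0.506,"ax": 0,"ay": 1.059,"az": 0,"jaw": 1},
  {"dx": -0.593,"dy": 0.024,"dz": -0.506,"ax": 0,"ay": 1.059,"az": 0,"jaw": 1},
])

```text
clock: 2.15
eef_pos: [475.8, -176.0, 206.5]
eef_rot: [-1.571, 0.0, 0.242]
wrist_force: [0.1, -0.0, -0.2]
finger_gap: 94.1
```

play_rows([
  {"dx": 0,"dy": 0.102,"dz": -0.076,"ax": 0.785,"ay": 0,"az": 0,"jaw": 1},
  {"dx": 0,"dy": 0.102,"dz": -0.076,"ax": 0.785,"ay": 0,"az": 0,"jaw": 1},
  {"dx": 0,"dy": 0.102,"dz": -0.076,"ax": 0.785,"ay": 0,"az": 0,"jaw": 1},
  {"dx": 0,"dy": 0.102,"dz": -0.076,"ax": 0.785,"ay": 0,"az": 0,"jaw": 1},
  {"dx": 0,"dy": 0.102,"dz": -0.076,"ax": 0.785,"ay": 0,"az": 0,"jaw": 1},
  {"dx": 0,"dy": 0.102,"dz": -0.076,"ax": 0.785,"ay": 0,"az": 0,"jaw": 1},
  {"dx": 0,"dy": 0.102,"dz": -0.076,"ax": 0.785,"ay": 0,"az": 0,"jaw": 1},
  {"dx": 0,"dy": 0.102,"dz": -0.076,"ax": 0.785,"ay": 0,"az": 0,"jaw": 1},
])

```text
clock: 2.95
eef_pos: [494.5, -249.9, 104.9]
eef_rot: [-0.788, -0.0, 0.242]
wrist_force: [-0.0, 0.4, -0.1]
finger_gap: 93.9
```

Run:
```python
from h import *
s=manip.read_state(); print(s['clock'],s['joints'],s['eef_pos'],s['eef_rot'],s['wrist_force'])
G=np.array([476.6,-177.4,29]);go(G,Rt(.241,45))
c=cam("wrist");im=manip.camera("wrist")[:,:,::-1].copy()
a=-1.33;b=np.array([np.cos(a),np.sin(a),0]);n=np.array([-b[1],b[0],0]);B=np.array([455.2,-90,58.])
q=px(c,[B+n*29,B-n*29,B-n*29+b*112,B+n*29+b*112],1)
cv2.polylines(im,[np.round(q).astype(int)],True,(0,0,255),1,cv2.LINE_AA)
cv2.imwrite("pics/w2.png",im)
```

```text
2.95 [-0.71633034  0.78608537  1.26225355  0.42559326  1.75884816 -1.02445966] [ 494.47010192 -249.86644065  104.86745119] [-7.87682630e-01 -1.50466501e-04  2.42141085e-01] [-0.01883212  0.43231875 -0.07101294]
d [ 0.      0.1004 -0.0006] a [ 0.0023  0.0009 -0.0007]
```

View pics/w2.png

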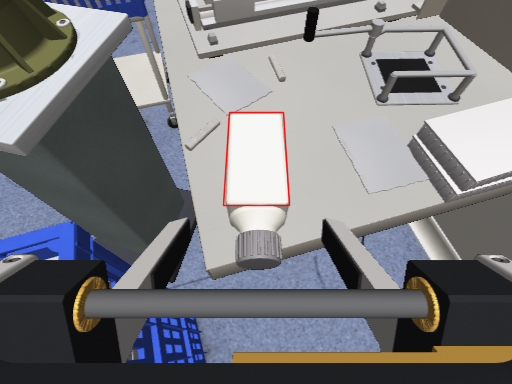

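The fitted outline matches the bottle's top face in the wrist view, corners (230,112), (284,112), (289,205) and (224,205). The cap at (258,250) is centred between the fingers at 188 and 327. I'll advance 100 mm and grip.

play_rows([
  {"dx": 0,"dy": 0.03,"dz": 0,"ax": 0,"ay": 0,"az": 0,"jaw": 1},
  {"dx": 0,"dy": 0.06,"dz": 0,"ax": 0,"ay": 0,"az": 0,"jaw": 1},
  {"dx": 0,"dy": 0.085,"dz": 0,"ax": 0,"ay": 0,"az": 0,"jaw": 1},
  {"dx": 0,"dy": 0.1,"dz": 0,"ax": 0,"ay": 0,"az": 0,"jaw": 1},
  {"dx": 0,"dy": 0.1,"dz": 0,"ax": 0,"ay": 0,"az": 0,"jaw": 1},
  {"dx": 0,"dy": 0.1,"dz": 0,"ax": 0,"ay": 0,"az": 0,"jaw": 0},
  {"dx": 0,"dy": 0.1,"dz": 0,"ax": 0,"ay": 0,"az": 0,"jaw": 0},
  {"dx": 0,"dy": 0.1,"dz": 0,"ax": 0,"ay": 0,"az": 0,"jaw": 0},
  {"dx": 0,"dy": 0.1,"dz": 0,"ax": 0,"ay": 0,"az": 0,"jaw": 0},
  {"dx": 0,"dy": 0.1,"dz": 0,"ax": 0,"ay": 0,"az": 0,"jaw": 0},
  {"dx": 0,"dy": 0.1,"dz": 0,"ax": 0,"ay": 0,"az": 0,"jaw": 0},
], newtons=30)

```text
clock: 4.1
eef_pos: [477.5, -182.3, 33.9]
eef_rot: [-0.786, -0.0, 0.241]
wrist_force: [1.1, -1.6, 0.9]
finger_gap: 57.8
```

Run:
```python
from h import *
yh=.24
s=manip.read_state();print(s['joints'],s['wrist_force'])
# lift to tilted pose, then mid/high poses above holder, upright: tool x at yaw yh+90, tilt -45
U=Rt(yh+np.pi/2,-45);print(U.as_matrix()[:,1])
G0=[477,-178,29];A=Rt(.242,45)
go([477,-178,180],A)
M=Rt(.242,-5)
go([520,-100,220],Rt(.6,0),[477,-178,180],A)
go([560,20,230],U,[520,-100,220],Rt(.6,0))
go([638,86,200],U,[560,20,230],U)
```

```text
[-0.6530507   0.7908706   1.45557865  0.45873876  1.55775501 -1.06021619] [ 1.13147543 -1.55734127  0.89011614]
[ 0.68683967  0.16808114 -0.70710678]
d [ 0.0006 -0.1064  0.1062] a [ 0.0009 -0.0007  0.0011]
d [0.0604 0.0197 0.0788] a [-0.7768 -0.3393  0.1406]
d [ 0.0968 -0.0082  0.0779] a [-0.6852 -1.1448 -0.4742]
d [ 0.0456  0.0859 -0.0435] a [0. 0. 0.]
```

play_rows([
  {"dx": 0,"dy": -0.014,"dz": 0.014,"ax": 0,"ay": 0,"az": 0,"jaw": 0},
  {"dx": 0,"dy": -0.04,"dz": 0.04,"ax": 0,"ay": 0,"az": 0,"jaw": 0},
  {"dx": 0,"dy": -0.07,"dz": 0.07,"ax": 0,"ay": 0,"az": 0,"jaw": 0},
  {"dx": 0,"dy": -0.095,"dz": 0.095,"ax": 0,"ay": 0,"az": 0,"jaw": 0},
  {"dx": 0,"dy": -0.106,"dz": 0.106,"ax": 0,"ay": 0,"az": 0,"jaw": 0},
  {"dx": 0,"dy": -0.106,"dz": 0.106,"ax": 0,"ay": 0,"az": 0,"jaw": 0},
])

```text
clock: 4.7
eef_pos: [477.7, -182.2, 184.6]
eef_rot: [-0.788, -0.002, 0.241]
wrist_force: [-0.4, 0.2, -2.8]
finger_gap: 57.6
```

play_rows([
  {"dx": 0.01,"dy": 0.003,"dz": 0.013,"ax": -0.13,"ay": -0.057,"az": 0.023,"jaw": 0},
  {"dx": 0.02,"dy": 0.007,"dz": 0.026,"ax": -0.26,"ay": -0.113,"az": 0.047,"jaw": 0},
  {"dx": 0.03,"dy": 0.01,"dz": 0.039,"ax": -0.39,"ay": -0.17,"az": 0.07,"jaw": 0},
  {"dx": 0.04,"dy": 0.013,"dz": 0.053,"ax": -0.52,"ay": -0.226,"az": 0.094,"jaw": 0},
  {"dx": 0.05,"dy": 0.016,"dz": 0.066,"ax": -0.65,"ay": -0.283,"az": 0.117,"jaw": 0},
  {"dx": 0.06,"dy": 0.02,"dz": 0.079,"ax": -0.777,"ay": -0.339,"az": 0.141,"jaw": 0},
  {"dx": 0.06,"dy": 0.02,"dz": 0.079,"ax": -0.777,"ay": -0.339,"az": 0.141,"jaw": 0},
  {"dx": 0.06,"dy": 0.02,"dz": 0.079,"ax": -0.777,"ay": -0.339,"az": 0.141,"jaw": 0},
])

```text
clock: 5.5
eef_pos: [518.4, -99.0, 223.6]
eef_rot: [-1.568, 0.002, 0.6]
wrist_force: [-0.2, -0.2, -3.5]
finger_gap: 57.3
```

Run:
```python
from h import *
s=manip.read_state();print(s['clock'],s['joints'],s['eef_pos'],s['eef_rot'],s['wrist_force'],s['finger_gap'])
U=Rt(.24+np.pi/2,-45)
go([560,20,230],U)
```

```text
5.5 [-2.58143426e-01  2.58204422e-01  1.59056475e+00  2.18469646e-04
  1.29665533e+00 -8.58241911e-01] [518.38718108 -98.96442327 223.5775155 ] [-1.56775943  0.00234617  0.6000425 ] [-0.15892832 -0.24387067 -3.45551347] 57.31139286217129
d [ 0.0975 -0.0107  0.0762] a [-0.6892 -1.145  -0.4745]
```

play_rows([
  {"dx": 0.049,"dy": -0.005,"dz": 0.038,"ax": -0.138,"ay": -0.229,"az": -0.095,"jaw": 0},
  {"dx": 0.0975,"dy": -0.011,"dz": 0.076,"ax": -0.689,"ay": -1.145,"az": -0.4745,"jaw": 0},
  {"dx": 0.0975,"dy": -0.011,"dz": 0.076,"ax": -0.689,"ay": -1.145,"az": -0.4745,"jaw": 0},
  {"dx": 0.0975,"dy": -0.011,"dz": 0.076,"ax": -0.689,"ay": -1.145,"az": -0.4745,"jaw": 0},
  {"dx": 0.0975,"dy": -0.011,"dz": 0.076,"ax": -0.689,"ay": -1.145,"az": -0.4745,"jaw": 0},
  {"dx": 0.0975,"dy": -0.011,"dz": 0.076,"ax": -0.689,"ay": -1.145,"az": -0.4745,"jaw": 0},
  {"dx": 0.0975,"dy": -0.011,"dz": 0.076,"ax": -0.689,"ay": -1.145,"az": -0.4745,"jaw": 0},
  {"dx": 0.0975,"dy": -0.011,"dz": 0.076,"ax": -0.689,"ay": -1.145,"az": -0.4745,"jaw": 0},
  {"dx": 0.0975,"dy": -0.011,"dz": 0.076,"ax": -0.689,"ay": -1.145,"az": -0.4745,"jaw": 0},
  {"dx": 0.0975,"dy": -0.011,"dz": 0.076,"ax": -0.689,"ay": -1.145,"az": -0.4745,"jaw": 0},
  {"dx": 0.0975,"dy": -0.011,"dz": 0.076,"ax": -0.689,"ay": -1.145,"az": -0.4745,"jaw": 0},
  {"dx": 0.0975,"dy": -0.011,"dz": 0.076,"ax": -0.689,"ay": -1.145,"az": -0.4745,"jaw": 0},
])

```text
clock: 6.7
eef_pos: [556.0, 16.4, 233.9]
eef_rot: [-2.355, 0.001, 1.808]
wrist_force: [0.5, -0.2, -1.6]
finger_gap: 57.4
```

Run:
```python
from h import *
s=manip.read_state();print(s['clock'],s['joints'],s['eef_pos'],s['eef_rot'],s['wrist_force'],s['finger_gap'])
U=Rt(.24+np.pi/2,-45)
go([638,86,180],U)
```

```text
6.7 [-0.15662923  0.01159737  2.02539818  0.67335702  0.44815125 -2.48092419] [556.00520564  16.44377025 233.85554245] [-2.35537724e+00  1.30089502e-03  1.80791624e+00] [ 0.45826532 -0.20836276 -1.62999748] 57.42807375412316
d [ 0.0484  0.0999 -0.03  ] a [-0.0008 -0.0011 -0.003 ]
```

```bash
cat > fk.py <<'E'
from h import *
from scipy.optimize import least_squares
D=[([1.23342580,.300475,1.52158374,0,1.32066604,-.0666],[147.04,529.74,229.9]),
([-0.71633034,0.78608537,1.26225355,0.42559326,1.75884816,-1.02445966],[494.47,-249.87,104.87]),
([-0.6530507,0.7908706,1.45557865,0.45873876,1.55775501,-1.06021619],[477.5,-182.3,33.9]),
([-.258143,.258204,1.590565,.000218,1.296655,-.858242],[518.39,-98.96,223.58]),
([-0.15662923,0.01159737,2.02539818,0.67335702,0.44815125,-2.48092419],[556.0,16.44,233.86])]
E_=Ro.from_euler
def fk(q,k):
    a1,d1,L2,L3,L6,a3=k
    R=E_('z',q[0]);p=R.apply([a1,0,d1]);R=R*E_('y',q[1]);p=p+R.apply([0,0,L2])
    R=R*E_('y',q[2]);p=p+R.apply([a3,0,L3]);R=R*E_('z',q[3])*E_('y',q[4]);p=p+R.apply([0,0,L6])
    return p,R*E_('z',q[5])
r=least_squares(lambda k:np.concatenate([fk(q,k)[0]-p for q,p in D]+[1e-3*(k-np.array([0,300,400,400,250,0]))]),[0,300,400,400,250,0])
k=r.x
if __name__=="__main__":
    np.set_printoptions(precision=2,suppress=True)
    print(k,abs(r.fun).max())
    # tool axes: fk z = tool y ; align constant
    C=[(fk(q,k)[1].inv()*Ro.from_euler('xyz',e)).as_rotvec() for q,e in((D[4][0],[-2.35537724,.0013,1.80791624]),(D[3][0],[-1.56776,.00235,.60004]))];print(C)
    Cc=Ro.from_rotvec(C[0])
    for yaw in(.24,.17,.134):
      q0=np.array(D[4][0])
      for G in([600,60,200],[638,86,180],[638,86,130],[638,86,98]):
        U=Rt(yaw+np.pi/2,-45);p=np.array(G)-6*U.as_matrix()[:,1]
        f=lambda q:np.r_[fk(q,k)[0]-p,300*((fk(q,k)[1]*Cc).inv()*U).as_rotvec()]
        s=least_squares(f,q0);q0=s.x;print(yaw,G,q0,abs(s.fun).max())
E
python3 fk.py
```

```text
[-24.35 213.51 531.06 448.94 314.19  71.78] 34.840012932777285
[array([-0.  ,  2.22,  2.22]), array([-0.  , -2.22, -2.22])]
0.24 [600, 60, 200] [ 0.02  0.14  2.03  0.68  0.25 -2.4 ] 3.410605131648481e-13
0.24 [638, 86, 180] [ 0.08  0.24  1.97  0.63  0.2  -2.31] 4.547473508864641e-13
0.24 [638, 86, 130] [ 0.08  0.32  2.01  1.29  0.12 -2.98] 1.1657341758564144e-13
0.24 [638, 86, 98] [ 0.08  0.38  2.03  1.96  0.12 -3.65] 2.5579538487363607e-13
0.17 [600, 60, 200] [ 0.06  0.14  2.04  0.4   0.2  -2.05] 3.413935800722356e-13
0.17 [638, 86, 180] [ 0.11  0.23  1.97  0.25  0.16 -1.86] 1.1368683772161603e-13
0.17 [638, 86, 130] [ 0.11  0.32  2.01  0.99  0.05 -2.6 ] 2.8421709430404007e-13
0.17 [638, 86, 98] [ 0.11  0.38  2.03  2.52  0.07 -4.13] 3.126388037344441e-13
0.134 [600, 60, 200] [ 0.08  0.14  2.04  0.21  0.19 -1.81] 3.126388037344441e-13
0.134 [638, 86, 180] [ 0.13  0.23  1.97  0.    0.15 -1.57] 1.1368683772161603e-13
0.134 [638, 86, 130] [ 0.13  0.32  2.01  0.    0.02 -1.57] 3.126388037344441e-13
0.134 [638, 86, 98] [ 0.13  0.38  2.03 -0.   -0.06 -1.57] 2.2737367544323206e-13
```

The front approach would run out of j5/j6 range near the holder. Instead I'll stand the bottle on the free table first, regrasp it with the tool vertical, then carry it into the holder.

Run:
```python
from h import *
V=Rt(.24,0);T=Rt(.24,-45)
go([500,-80,260],V)
go([468,-130,180],T,[500,-80,260],V)
c=cam("top")
for u,v in((392,400),(345,455),(380,485),(428,432)): print(w(c,u,v,13))
print(w(c,390,178,10))
```

```text
d [-0.0806 -0.0771  0.0319] a [0.615  1.4802 0.6113]
d [-0.043   0.0818 -0.0367] a [-0.7854  0.      0.    ]
[451.13806686   2.80727464  13.        ]
[373.20038282  67.76071815  13.        ]
[333.35501512  17.26651277  13.        ]
[407.39585404 -49.55892468  13.        ]
[785.00952868  12.63729754  10.        ]
```

play_rows([
  {"dx": -0.081,"dy": -0.077,"dz": 0.032,"ax": 0.615,"ay": 1.48,"az": 0.611,"jaw": 0},
  {"dx": -0.081,"dy": -0.077,"dz": 0.032,"ax": 0.615,"ay": 1.48,"az": 0.611,"jaw": 0},
  {"dx": -0.081,"dy": -0.077,"dz": 0.032,"ax": 0.615,"ay": 1.48,"az": 0.611,"jaw": 0},
  {"dx": -0.081,"dy": -0.077,"dz": 0.032,"ax": 0.615,"ay": 1.48,"az": 0.611,"jaw": 0},
  {"dx": -0.081,"dy": -0.077,"dz": 0.032,"ax": 0.615,"ay": 1.48,"az": 0.611,"jaw": 0},
  {"dx": -0.081,"dy": -0.077,"dz": 0.032,"ax": 0.615,"ay": 1.48,"az": 0.611,"jaw": 0},
  {"dx": -0.081,"dy": -0.077,"dz": 0.032,"ax": 0.615,"ay": 1.48,"az": 0.611,"jaw": 0},
  {"dx": -0.081,"dy": -0.077,"dz": 0.032,"ax": 0.615,"ay": 1.48,"az": 0.611,"jaw": 0},
  {"dx": -0.081,"dy": -0.077,"dz": 0.032,"ax": 0.615,"ay": 1.48,"az": 0.611,"jaw": 0},
  {"dx": -0.081,"dy": -0.077,"dz": 0.032,"ax": 0.615,"ay": 1.48,"az": 0.611,"jaw": 0},
  {"dx": -0.081,"dy": -0.077,"dz": 0.032,"ax": 0.615,"ay": 1.48,"az": 0.611,"jaw": 0},
  {"dx": -0.081,"dy": -0.077,"dz": 0.032,"ax": 0.615,"ay": 1.48,"az": 0.611,"jaw": 0},
  {"dx": -0.081,"dy": -0.077,"dz": 0.032,"ax": 0.615,"ay": 1.48,"az": 0.611,"jaw": 0},
  {"dx": -0.081,"dy": -0.077,"dz": 0.032,"ax": 0.615,"ay": 1.48,"az": 0.611,"jaw": 0},
])

```text
clock: 8.1
eef_pos: [500.7, -79.5, 267.3]
eef_rot: [-1.574, -0.002, 0.241]
wrist_force: [0.0, 0.6, -2.3]
finger_gap: 57.4
```

play_rows([
  {"dx": -0.043,"dy": 0.02,"dz": -0.037,"ax": -0.785,"ay": 0,"az": 0,"jaw": 0},
  {"dx": -0.043,"dy": 0.02,"dz": -0.037,"ax": -0.785,"ay": 0,"az": 0,"jaw": 0},
  {"dx": -0.043,"dy": 0.02,"dz": -0.037,"ax": -0.785,"ay": 0,"az": 0,"jaw": 0},
  {"dx": -0.043,"dy": 0.02,"dz": -0.037,"ax": -0.785,"ay": 0,"az": 0,"jaw": 0},
  {"dx": -0.043,"dy": 0.02,"dz": -0.037,"ax": -0.785,"ay": 0,"az": 0,"jaw": 0},
  {"dx": -0.043,"dy": 0.082,"dz": -0.037,"ax": -0.785,"ay": 0,"az": 0,"jaw": 0},
  {"dx": -0.043,"dy": 0.082,"dz": -0.037,"ax": -0.785,"ay": 0,"az": 0,"jaw": 0},
  {"dx": -0.043,"dy": 0.082,"dz": -0.037,"ax": -0.785,"ay": 0,"az": 0,"jaw": 0},
  {"dx": -0.043,"dy": 0.082,"dz": -0.037,"ax": -0.785,"ay": 0,"az": 0,"jaw": 0},
])

```text
clock: 9.0
eef_pos: [468.8, -125.4, 187.6]
eef_rot: [-2.357, -0.005, 0.242]
wrist_force: [-0.6, 0.4, -0.9]
finger_gap: 58.0
```

Run:
```python
from h import *
s=manip.read_state();print(s['clock'],s['joints'],s['eef_pos'],s['eef_rot'],s['wrist_force'],s['finger_gap'])
go([468,-130,94],Rt(.24,-45))
cv2.imwrite("pics/s3.png",cv2.resize(manip.camera("scene")[:,:,::-1],(640,480)))
```

```text
9.0 [ 0.01536582  0.17480774  1.97117956 -0.93846742  1.02339873  0.30320655] [ 468.83881245 -125.40108947  187.61536193] [-2.35691146 -0.00511483  0.24150688] [-0.59871091  0.39526715 -0.93461688] 57.98462268238326
d [-0.0024  0.0632  0.0632] a [ 0.0007 -0.0026  0.0047]
```

View pics/s3.png

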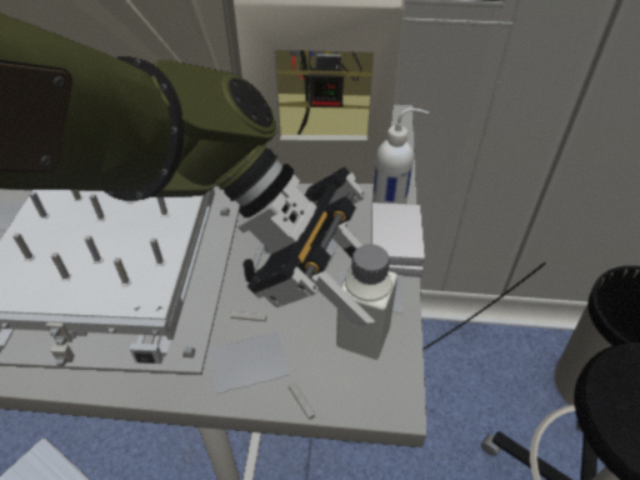

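The bottle hangs upright in the gripper at about (368,310), cap up. Next I lower it.

play_rows([
  {"dx": 0,"dy": 0.02,"dz": 0.02,"ax": 0,"ay": 0,"az": 0,"jaw": 0},
  {"dx": 0,"dy": 0.04,"dz": 0.04,"ax": 0,"ay": 0,"az": 0,"jaw": 0},
  {"dx": 0,"dy": 0.053,"dz": 0.053,"ax": 0,"ay": 0,"az": 0,"jaw": 0},
  {"dx": 0,"dy": 0.059,"dz": 0.059,"ax": 0,"ay": 0,"az": 0,"jaw": 0},
  {"dx": 0,"dy": 0.06,"dz": 0.06,"ax": 0,"ay": 0,"az": 0,"jaw": 0},
  {"dx": 0,"dy": 0.061,"dz": 0.061,"ax": 0,"ay": 0,"az": 0,"jaw": 0},
  {"dx": 0,"dy": 0.062,"dz": 0.062,"ax": 0,"ay": 0,"az": 0,"jaw": 0},
  {"dx": 0,"dy": 0.062,"dz": 0.062,"ax": 0,"ay": 0,"az": 0,"jaw": 0},
])

```text
clock: 9.85
eef_pos: [470.3, -122.1, 103.4]
eef_rot: [-2.348, -0.0, 0.238]
wrist_force: [1.6, 0.4, -2.5]
finger_gap: 57.8
```

Run:
```python
from h import *
s=manip.read_state();print(s['clock'],s['joints'],s['eef_pos'],s['eef_rot'],s['wrist_force'],s['moment'])
```

```text
9.85 [ 0.02012789  0.33703486  2.011154   -1.04010329  0.91710156  0.50247566] [ 470.33884585 -122.13355699  103.37676482] [-2.34793244e+00 -3.09822903e-04  2.37741021e-01] [ 1.62503629  0.37719565 -2.51707379] [ 0.52798749  0.19236133 -0.0237454 ]
```

Run:
```python
from h import *
go([468,-128,112],Rt(.0,-45))
```

```text
d [-0.0027 -0.0085 -0.0098] a [-0.0083  0.1686  0.1676]
```

play_rows([
  {"dx": 0,"dy": -0.012,"dz": -0.012,"ax": 0,"ay": 0,"az": 0,"jaw": 0},
  {"dx": -0.003,"dy": -0.012,"dz": -0.012,"ax": 0,"ay": 0.08,"az": 0.08,"jaw": 0},
  {"dx": -0.003,"dy": -0.012,"dz": -0.012,"ax": 0,"ay": 0.168,"az": 0.168,"jaw": 0},
  {"dx": -0.003,"dy": -0.012,"dz": -0.012,"ax": 0,"ay": 0.168,"az": 0.168,"jaw": 0},
  {"dx": -0.003,"dy": -0.012,"dz": -0.012,"ax": 0,"ay": 0.168,"az": 0.168,"jaw": 0},
])

```text
clock: 10.35
eef_pos: [467.3, -123.0, 119.6]
eef_rot: [-2.348, 0.003, 0.004]
wrist_force: [-0.1, -0.4, -1.8]
finger_gap: 57.7
```

Run:
```python
from h import *
s=manip.read_state();print(s['clock'],s['joints'],s['eef_pos'],s['eef_rot'],s['wrist_force'],s['moment'])
go([468,-128,95],Rt(.0,-45))
```

```text
10.35 [ 0.02712545  0.37276595  1.90447305 -0.9016961   1.10567008  0.5489019 ] [ 467.26262543 -122.9748548   119.5644361 ] [-2.34801127  0.00309149  0.00363036] [-0.06099536 -0.35310179 -1.79181485] [ 0.61869505  0.05660592 -0.00306684]
d [0.0008 0.015  0.0137] a [-0.0082  0.0048  0.0004]
```

play_rows([
  {"dx": 0,"dy": 0.008,"dz": 0.008,"ax": -0.008,"ay": 0,"az": 0,"jaw": 0},
  {"dx": 0,"dy": 0.013,"dz": 0.013,"ax": -0.008,"ay": 0,"az": 0,"jaw": 0},
  {"dx": 0,"dy": 0.015,"dz": 0.015,"ax": -0.008,"ay": 0,"az": 0,"jaw": 0},
  {"dx": 0,"dy": 0.0155,"dz": 0.0155,"ax": -0.008,"ay": 0,"az": 0,"jaw": 0},
  {"dx": 0,"dy": 0.016,"dz": 0.016,"ax": -0.008,"ay": 0,"az": 0,"jaw": 0},
])

```text
clock: 10.85
eef_pos: [467.2, -122.8, 97.3]
eef_rot: [-2.356, 0.003, 0.001]
wrist_force: [0.2, 0.6, -3.0]
finger_gap: 57.7
```

play_rows([
  {"dx": 0,"dy": 0.0007,"dz": 0.0007,"ax": 0,"ay": 0,"az": 0,"jaw": 0},
  {"dx": 0,"dy": 0.0014,"dz": 0.0014,"ax": 0,"ay": 0,"az": 0,"jaw": 0},
  {"dx": 0,"dy": 0.0014,"dz": 0.0014,"ax": 0,"ay": 0,"az": 0,"jaw": 0},
])

```text
clock: 11.15
eef_pos: [467.2, -122.9, 96.9]
eef_rot: [-2.358, 0.002, -0.001]
wrist_force: [-9.5, 6.2, 19.8]
finger_gap: 57.7
```

Contact is made with the foot on the table, so the grip sits about 92 mm up the bottle. I'll ease off, release and retract.

play_rows([
  {"dx": 0,"dy": -0.0008,"dz": -0.0008,"ax": 0,"ay": 0,"az": 0,"jaw": 0},
  {"dx": 0,"dy": -0.0008,"dz": -0.0008,"ax": 0,"ay": 0,"az": 0,"jaw": 0.3},
  {"dx": 0,"dy": -0.0008,"dz": -0.0008,"ax": 0,"ay": 0,"az": 0,"jaw": 0.6},
  {"dx": 0,"dy": -0.0008,"dz": -0.0008,"ax": 0,"ay": 0,"az": 0,"jaw": 1},
  {"dx": 0,"dy": -0.0008,"dz": -0.0008,"ax": 0,"ay": 0,"az": 0,"jaw": 1},
  {"dx": 0,"dy": -0.0008,"dz": -0.0008,"ax": 0,"ay": 0,"az": 0,"jaw": 1},
  {"dx": 0,"dy": -0.03,"dz": 0,"ax": 0,"ay": 0,"az": 0,"jaw": 1},
  {"dx": 0,"dy": -0.07,"dz": 0,"ax": 0,"ay": 0,"az": 0,"jaw": 1},
  {"dx": 0,"dy": -0.12,"dz": 0,"ax": 0,"ay": 0,"az": 0,"jaw": 1},
  {"dx": 0,"dy": -0.15,"dz": 0,"ax": 0,"ay": 0,"az": 0,"jaw": 1},
  {"dx": 0,"dy": -0.15,"dz": 0,"ax": 0,"ay": 0,"az": 0,"jaw": 1},
])

```text
clock: 12.25
eef_pos: [468.5, -14.6, 203.6]
eef_rot: [-2.355, -0.002, 0.003]
wrist_force: [0.0, 0.2, -0.4]
finger_gap: 94.2
```

Run:
```python
from h import *
s=manip.read_state();print(s['clock'],s['joints'],s['eef_pos'],s['eef_rot'],s['wrist_force'])
print(np.array([467.2,-122.9,96.9])+6*Rt(0,-45).as_matrix()[:,1])
go([467,-127,230],Rt(.0,0))
c=cam("top")
cv2.imwrite("pics/t4.png",cv2.resize(manip.camera("top")[150:330,200:440,::-1],(720,540),interpolation=cv2.INTER_CUBIC))
```

```text
12.25 [ 0.25317422  0.28575452  1.78568496 -0.77093068  1.38212982  0.52697833] [468.47373307 -14.64645562 203.59026501] [-2.35479860e+00 -1.92478476e-03  2.79232718e-03] [ 0.04852538  0.22826228 -0.37745849]
[ 467.2        -127.14264069   92.65735931]
d [-0.0017  0.0564 -0.1024] a [0.784  0.0019 0.0029]
```

View pics/t4.png

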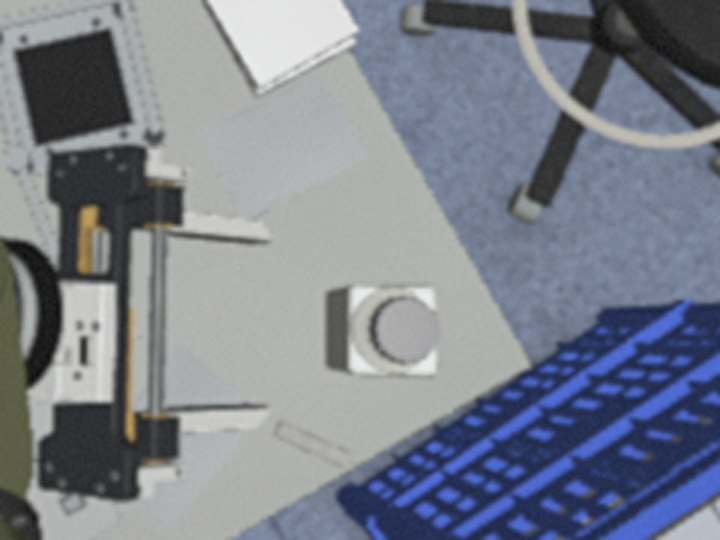

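The bottle stands free and square at crop (392,330), cap at (406,330), with the gripper clear to its left.

Run:
```python
from h import *
c=cam("top")
print("cap",w(c,200+406/3,150+330/3,158,1),"foot corners z112",[w(c,200+u/3,150+v/3,112,1)[:2] for u,v in((350,288),(437,288),(437,376),(350,376))])
go([468,-40,270],Rt(0,0))
V=Rt(0,0);go([467,-127,260],V,[468,-40,270],V)
```

```text
cap [ 468.01691272 -127.45856989  158.        ] foot corners z112 [array([ 494.46812365, -100.62550387]), array([ 495.82210682, -157.67007303]), array([ 439.51406562, -156.92275425]), array([ 438.27863389, -100.53662797])]
d [ 0.0001 -0.0355 -0.0695] a [7.848e-01 2.200e-03 2.000e-04]
d [-0.001  0.01  -0.087] a [0. 0. 0.]
```

play_rows([
  {"dx": 0,"dy": 0.005,"dz": -0.07,"ax": 0.784,"ay": 0.002,"az": 0.003,"jaw": 1},
  {"dx": 0,"dy": -0.03,"dz": -0.07,"ax": 0.784,"ay": 0.002,"az": 0.003,"jaw": 1},
  {"dx": 0,"dy": -0.03,"dz": -0.07,"ax": 0.784,"ay": 0.002,"az": 0.003,"jaw": 1},
  {"dx": 0,"dy": -0.03,"dz": -0.07,"ax": 0.784,"ay": 0.002,"az": 0.003,"jaw": 1},
  {"dx": 0,"dy": -0.03,"dz": -0.07,"ax": 0.784,"ay": 0.002,"az": 0.003,"jaw": 1},
  {"dx": 0,"dy": -0.03,"dz": -0.07,"ax": 0.784,"ay": 0.002,"az": 0.003,"jaw": 1},
  {"dx": 0,"dy": -0.03,"dz": -0.07,"ax": 0.784,"ay": 0.002,"az": 0.003,"jaw": 1},
])

```text
clock: 13.0
eef_pos: [467.1, -47.0, 270.4]
eef_rot: [-1.572, 0.007, -0.007]
wrist_force: [1.3, 0.5, -0.7]
finger_gap: 93.9
```

play_rows([
  {"dx": 0,"dy": 0,"dz": -0.05,"ax": 0,"ay": 0,"az": 0,"jaw": 1},
  {"dx": 0,"dy": 0,"dz": -0.0805,"ax": 0,"ay": 0,"az": 0,"jaw": 1},
  {"dx": 0,"dy": 0,"dz": -0.0805,"ax": 0,"ay": 0,"az": 0,"jaw": 1},
  {"dx": 0,"dy": 0.04,"dz": -0.0805,"ax": 0,"ay": 0,"az": 0,"jaw": 1},
  {"dx": 0,"dy": 0.08,"dz": -0.0805,"ax": 0,"ay": 0,"az": 0,"jaw": 1},
  {"dx": 0,"dy": 0.12,"dz": -0.0805,"ax": 0,"ay": 0,"az": 0,"jaw": 1},
  {"dx": 0,"dy": 0.15,"dz": -0.0805,"ax": 0,"ay": 0,"az": 0,"jaw": 1},
  {"dx": 0,"dy": 0.169,"dz": -0.0805,"ax": 0,"ay": 0,"az": 0,"jaw": 1},
  {"dx": 0,"dy": 0.169,"dz": -0.0805,"ax": 0,"ay": 0,"az": 0,"jaw": 1},
  {"dx": 0,"dy": 0.169,"dz": -0.0805,"ax": 0,"ay": 0,"az": 0,"jaw": 0},
  {"dx": 0,"dy": 0.169,"dz": -0.0805,"ax": 0,"ay": 0,"az": 0,"jaw": 0},
  {"dx": 0,"dy": 0.169,"dz": -0.0805,"ax": 0,"ay": 0,"az": 0,"jaw": 0},
  {"dx": 0,"dy": 0.169,"dz": -0.0805,"ax": 0,"ay": 0,"az": 0,"jaw": 0},
  {"dx": 0,"dy": 0.169,"dz": -0.0805,"ax": 0,"ay": 0,"az": 0,"jaw": 0},
  {"dx": 0,"dy": 0.169,"dz": -0.0805,"ax": 0,"ay": 0,"az": 0,"jaw": 0},
], newtons=30)

```text
clock: 14.5
eef_pos: [466.7, -125.8, 103.4]
eef_rot: [-1.572, 0.004, -0.003]
wrist_force: [0.3, 0.9, 4.3]
finger_gap: 57.5
```

Run:
```python
from h import *
c=cam("top");s=cam("scene")
def rz(a):return np.array([[np.cos(a),-np.sin(a),0],[np.sin(a),np.cos(a),0],[0,0,1]])
H=np.array([638,86,0]);yaw=.24
sq=lambda r,z:[H+rz(yaw)@np.array([x*r,y*r,z]) for x,y in((1,1),(1,-1),(-1,-1),(-1,1))]
out=[]
for n,cc,u0,v0 in(("top",c,285,210),("scene",s,305,230)):
    im=cv2.imread(f"pics/{n}0.png")[v0:v0+120,u0:u0+120]
    k=3.3;im=cv2.resize(im,None,fx=k,fy=k,interpolation=cv2.INTER_CUBIC)
    for P,col in((sq(58,6),(0,0,255)),(sq(50,47),(0,255,0))):
        q=(px(cc,P,1.5)-[u0,v0])*k;cv2.polylines(im,[np.round(q).astype(int)],True,col,1,cv2.LINE_AA)
    out.append(im)
cv2.imwrite("pics/ov5.png",np.hstack(out))
```

```text
(no output)
```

View pics/ov5.png

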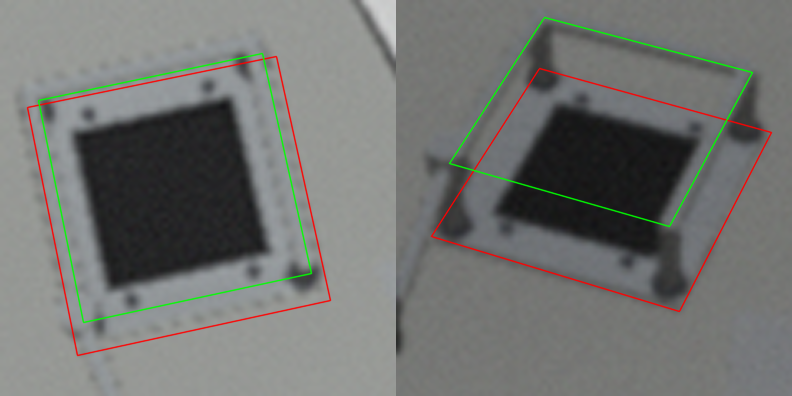

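In the scene crop the fitted rails and plate coincide with the image. The top crop suggests about 4 mm further +x. The dark pad's centre, at (171,192) in the left crop and (206,179) in the right, gives a second measure.

Run:
```python
from h import *
c=cam("top");s=cam("scene")
print(w(c,285+171/3.3,210+192/3.3,6),w(s,305+206/3.3,230+179/3.3,6))
f=lambda cc,u0,v0,P:[np.round(w(cc,u0+u/3.3,v0+v/3.3,6)[:2],1) for u,v in P]
print(f(c,285,210,((75,132),(232,98),(268,250),(108,288))),f(s,305,230,((161,105),(304,140),(259,255),(101,215))))
V=Rt(0,0);W=Rt(.24,0)
go([466.5,-126,240],V)
go([560,0,240],Rt(.12,0),[466.5,-126,240],V)
```

```text
[643.01846211  89.15379307   6.        ] [638.97170424  88.53432995   6.        ]
[array([669.6, 133.7]), array([687.5,  62.9]), array([617.6,  44.5]), array([598.3, 115.9])] [array([665.4, 133.9]), array([684.7,  66.9]), array([615.3,  42.6]), array([594.4, 113. ])]
d [-0.0008 -0.1426 -0.0004] a [ 0.0015 -0.0029 -0.0041]
d [0.0935 0.     0.126 ] a [ 0.   -0.12  0.  ]
```

play_rows([
  {"dx": 0,"dy": -0.02,"dz": 0,"ax": 0,"ay": 0,"az": 0,"jaw": 0},
  {"dx": 0,"dy": -0.06,"dz": 0,"ax": 0,"ay": 0,"az": 0,"jaw": 0},
  {"dx": 0,"dy": -0.1,"dz": 0,"ax": 0,"ay": 0,"az": 0,"jaw": 0},
  {"dx": 0,"dy": -0.125,"dz": 0,"ax": 0,"ay": 0,"az": 0,"jaw": 0},
  {"dx": 0.02,"dy": -0.125,"dz": 0.025,"ax": 0,"ay": -0.03,"az": 0,"jaw": 0},
  {"dx": 0.045,"dy": -0.125,"dz": 0.056,"ax": 0,"ay": -0.07,"az": 0,"jaw": 0},
  {"dx": 0.072,"dy": -0.125,"dz": 0.09,"ax": 0,"ay": -0.11,"az": 0,"jaw": 0},
  {"dx": 0.1,"dy": -0.125,"dz": 0.125,"ax": 0,"ay": -0.15,"az": 0,"jaw": 0},
  {"dx": 0.128,"dy": -0.125,"dz": 0.16,"ax": 0,"ay": -0.19,"az": 0,"jaw": 0},
  {"dx": 0.152,"dy": -0.125,"dz": 0.19,"ax": 0,"ay": -0.23,"az": 0,"jaw": 0},
  {"dx": 0.167,"dy": -0.125,"dz": 0.208,"ax": 0,"ay": -0.25,"az": 0,"jaw": 0},
  {"dx": 0.173,"dy": -0.125,"dz": 0.216,"ax": 0,"ay": -0.25,"az": 0,"jaw": 0},
  {"dx": 0.173,"dy": -0.125,"dz": 0.216,"ax": 0,"ay": -0.25,"az": 0,"jaw": 0},
])

```text
clock: 15.8
eef_pos: [640.7, 90.4, 226.0]
eef_rot: [-1.571, 0.006, 0.247]
wrist_force: [-0.9, 0.2, -2.6]
finger_gap: 57.8
```

Run:
```python
from h import *
s=manip.read_state();print(s['clock'],s['joints'],s['eef_pos'],s['eef_rot'],s['wrist_force'],s['finger_gap'])
go([640,89.7,106],Rt(.25,0))
```

```text
15.8 [ 8.39373308e-02  5.27156579e-01  1.21394935e+00 -9.29623584e-04
  1.40663191e+00 -1.63399744e-01] [640.66598387  90.40567942 226.02686206] [-1.57070063  0.00621245  0.24749212] [-0.94495875  0.24279187 -2.56689867] 57.80315004377596
d [-1.00e-04  1.14e-01 -5.00e-04] a [-0.0001 -0.0025 -0.0062]
```

play_rows([
  {"dx": 0,"dy": 0.03,"dz": 0,"ax": 0,"ay": 0,"az": -0.005,"jaw": 0},
  {"dx": 0,"dy": 0.06,"dz": 0,"ax": 0,"ay": 0,"az": -0.005,"jaw": 0},
  {"dx": 0,"dy": 0.085,"dz": 0,"ax": 0,"ay": 0,"az": -0.005,"jaw": 0},
  {"dx": 0,"dy": 0.1,"dz": 0,"ax": 0,"ay": 0,"az": -0.005,"jaw": 0},
  {"dx": 0,"dy": 0.108,"dz": 0,"ax": 0,"ay": 0,"az": -0.005,"jaw": 0},
  {"dx": 0,"dy": 0.111,"dz": 0,"ax": 0,"ay": 0,"az": -0.005,"jaw": 0},
  {"dx": 0,"dy": 0.113,"dz": 0,"ax": 0,"ay": 0,"az": -0.005,"jaw": 0},
  {"dx": 0,"dy": 0.1135,"dz": 0,"ax": 0,"ay": 0,"az": -0.005,"jaw": 0},
  {"dx": 0,"dy": 0.1135,"dz": 0,"ax": 0,"ay": 0,"az": -0.005,"jaw": 0},
])

```text
clock: 16.7
eef_pos: [640.5, 89.8, 114.1]
eef_rot: [-1.571, -0.001, 0.247]
wrist_force: [0.4, 0.7, -3.1]
finger_gap: 57.9
```

play_rows([
  {"dx": 0,"dy": 0.0008,"dz": 0,"ax": 0,"ay": 0,"az": 0,"jaw": 0},
  {"dx": 0,"dy": 0.0016,"dz": 0,"ax": 0,"ay": 0,"az": 0,"jaw": 0},
  {"dx": 0,"dy": 0.0016,"dz": 0,"ax": 0,"ay": 0,"az": 0,"jaw": 0},
])

```text
clock: 17.0
eef_pos: [640.2, 89.8, 111.7]
eef_rot: [-1.571, -0.0, 0.247]
wrist_force: [0.6, -0.2, -1.8]
finger_gap: 58.3
```

play_rows([
  {"dx": 0,"dy": 0.0008,"dz": 0,"ax": 0,"ay": 0,"az": 0,"jaw": 0},
  {"dx": 0,"dy": 0.0016,"dz": 0,"ax": 0,"ay": 0,"az": 0,"jaw": 0},
  {"dx": 0,"dy": 0.0016,"dz": 0,"ax": 0,"ay": 0,"az": 0,"jaw": 0},
])

```text
clock: 17.3
eef_pos: [640.2, 89.8, 110.0]
eef_rot: [-1.571, 0.0, 0.247]
wrist_force: [-0.7, 0.2, -2.7]
finger_gap: 58.0
```

play_rows([
  {"dx": 0,"dy": 0.0005,"dz": 0,"ax": 0,"ay": 0,"az": 0,"jaw": 0},
  {"dx": 0,"dy": 0.001,"dz": 0,"ax": 0,"ay": 0,"az": 0,"jaw": 0},
  {"dx": 0,"dy": 0.001,"dz": 0,"ax": 0,"ay": 0,"az": 0,"jaw": 0},
])

```text
clock: 17.6
eef_pos: [640.2, 89.9, 109.5]
eef_rot: [-1.571, -0.0, 0.247]
wrist_force: [-0.1, 0.1, 2.1]
finger_gap: 57.6
```

The bottle touched down at z 109.5, against 109.4 expected. I'll release and rise.

play_rows([
  {"dx": 0,"dy": -0.0005,"dz": 0,"ax": 0,"ay": 0,"az": 0,"jaw": 0.26},
  {"dx": 0,"dy": -0.0005,"dz": 0,"ax": 0,"ay": 0,"az": 0,"jaw": 0.3},
  {"dx": 0,"dy": -0.0005,"dz": 0,"ax": 0,"ay": 0,"az": 0,"jaw": 0.5},
  {"dx": 0,"dy": -0.0005,"dz": 0,"ax": 0,"ay": 0,"az": 0,"jaw": 0.7},
  {"dx": 0,"dy": -0.0005,"dz": 0,"ax": 0,"ay": 0,"az": 0,"jaw": 0.7},
  {"dx": 0,"dy": -0.0005,"dz": 0,"ax": 0,"ay": 0,"az": 0,"jaw": 0.7},
  {"dx": 0,"dy": -0.03,"dz": 0,"ax": 0,"ay": 0,"az": 0,"jaw": 0.7},
  {"dx": 0,"dy": -0.07,"dz": 0,"ax": 0,"ay": 0,"az": 0,"jaw": 0.7},
  {"dx": 0,"dy": -0.115,"dz": 0,"ax": 0,"ay": 0,"az": 0,"jaw": 0.7},
  {"dx": 0,"dy": -0.13,"dz": 0,"ax": 0,"ay": 0,"az": 0,"jaw": 0.7},
  {"dx": 0,"dy": -0.13,"dz": 0,"ax": 0,"ay": 0,"az": 0,"jaw": 0.7},
])

```text
clock: 18.7
eef_pos: [640.9, 89.9, 242.0]
eef_rot: [-1.572, -0.005, 0.247]
wrist_force: [0.0, -0.7, -0.4]
finger_gap: 80.0
```

Run:
```python
from h import *
s=manip.read_state();print(s['clock'],s['eef_pos'],s['eef_rot'],s['wrist_force'])
go([489.5,83.5,220],Rt(-.535,0))
```

```text
18.7 [640.89627505  89.87956688 241.99423865] [-1.57164913 -0.00481056  0.24723364] [ 0.02522075 -0.69297212 -0.37623583]
d [-0.1484  0.0153  0.0309] a [-0.0011  0.7822  0.0049]
```

play_rows([
  {"dx": -0.04,"dy": 0,"dz": 0.008,"ax": 0,"ay": 0.1,"az": 0.005,"jaw": 0.2},
  {"dx": -0.085,"dy": 0.005,"dz": 0.018,"ax": 0,"ay": 0.25,"az": 0.005,"jaw": 0.2},
  {"dx": -0.13,"dy": 0.01,"dz": 0.027,"ax": 0,"ay": 0.4,"az": 0.005,"jaw": 0.2},
  {"dx": -0.1484,"dy": 0.015,"dz": 0.031,"ax": 0,"ay": 0.54,"az": 0.005,"jaw": 0.2},
  {"dx": -0.1484,"dy": 0.015,"dz": 0.031,"ax": 0,"ay": 0.68,"az": 0.005,"jaw": 0.2},
  {"dx": -0.1484,"dy": 0.015,"dz": 0.031,"ax": 0,"ay": 0.782,"az": 0.005,"jaw": 0.2},
  {"dx": -0.1484,"dy": 0.015,"dz": 0.031,"ax": 0,"ay": 0.782,"az": 0.005,"jaw": 0.2},
  {"dx": -0.1484,"dy": 0.015,"dz": 0.031,"ax": 0,"ay": 0.782,"az": 0.005,"jaw": 0.2},
])

```text
clock: 19.5
eef_pos: [488.4, 83.5, 223.1]
eef_rot: [-1.574, 0.006, -0.532]
wrist_force: [0.5, 0.6, 0.4]
finger_gap: 56.6
```

Run:
```python
from h import *
s=manip.read_state();print(s['clock'],s['eef_pos'],s['eef_rot'],s['wrist_force'])
go([489.5,83.5,73],Rt(-.535,0))
c=cam("wrist");im=manip.camera("wrist")[:,:,::-1].copy()
H=np.array([640.5,88.5,0]);R=Ro.from_euler('z',.25)
for P,col in (([R.apply([x*50,y*50,47])+H for x,y in((1,1),(1,-1),(-1,-1),(-1,1))],(0,255,0)),([[489.5,83.5,81],[489.5,83.5,41]],(0,0,255)),([R.apply([x*29,y*29,118])+H for x,y in((1,1),(1,-1),(-1,-1),(-1,1))],(255,0,255))):
    cv2.polylines(im,[np.round(px(c,P,1)).astype(int)],True,col,1,cv2.LINE_AA)
cv2.imwrite("pics/w6.png",cv2.resize(im,(768,576),interpolation=cv2.INTER_CUBIC))
```

```text
19.5 [488.43239922  83.50185717 223.14841452] [-1.57355006  0.00565686 -0.53166365] [0.45708215 0.63019979 0.40304286]
d [0.0017 0.1441 0.0009] a [ 0.0028  0.0033 -0.0057]
```

View pics/w6.png

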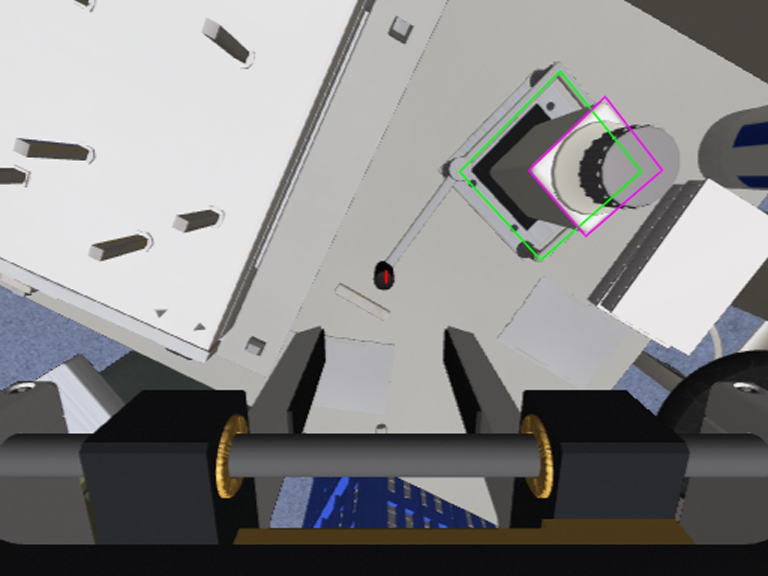

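The bottle stands upright in the holder, and the knob at (384,275) is on its predicted spot. The hinge reads (452,167) against (460,172) predicted, so I'll check it numerically and with one zoomed crop.

Run:
```python
from h import *
np.set_printoptions(precision=1,suppress=True)
c=cam("wrist")
print("hinge",w(c,452,167,51),"cornerFR6",w(c,541,262,6),"knob",w(c,384,265,81))
im=manip.camera("wrist")[:,:,::-1].copy()
for H,col in((np.array([640.5,88.5,0]),(0,255,0)),(np.array([636,92,0]),(0,0,255))):
  R=Ro.from_euler('z',.25)
  for r,z in((50,47),(58,6)):
    P=[R.apply([x*r,y*r,z])+H for x,y in((1,1),(1,-1),(-1,-1),(-1,1))]
    u=px(c,P,1)-[280,30]
    if r==50: A=im[30:190,280:440].copy() if col==(0,255,0) else A; A=cv2.resize(A,(640,640),interpolation=cv2.INTER_CUBIC)[:600] if col==(0,255,0) and A.shape[0]<600 else A
    cv2.polylines(A,[np.round((u+.5)*4).astype(int)],True,col,1,cv2.LINE_AA)
cv2.imwrite("pics/w7.png",A)
```

```text
hinge [575.9 129.9  51. ] cornerFR6 [614.2   9.9   6. ] knob [494.8  95.3  81. ]
```

View pics/w7.png

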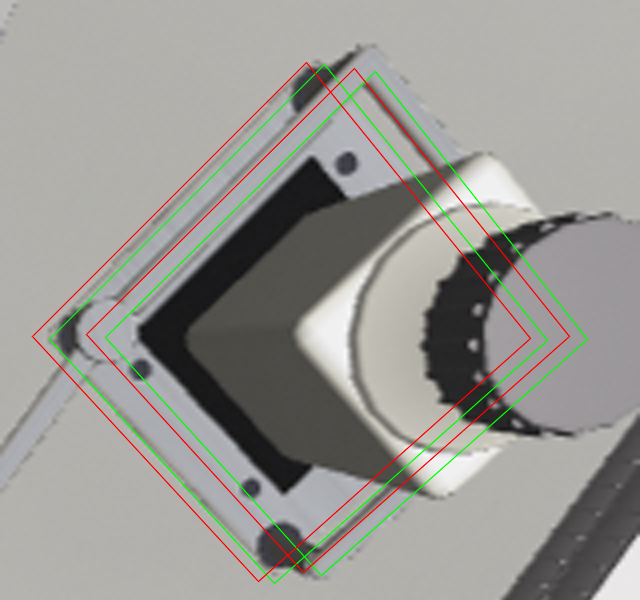

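The crop shows the bottle foot centred on the dark pad, its near corner at (187,335) inside the pad corner at (140,330). The hinge at (107,330) agrees with the fit. Next is the knob.

play_rows([
  {"dx": 0.0015,"dy": 0.04,"dz": 0.001,"ax": 0,"ay": 0,"az": -0.005,"jaw": 0.1},
  {"dx": 0.0015,"dy": 0.08,"dz": 0.001,"ax": 0,"ay": 0,"az": -0.005,"jaw": 0.1},
  {"dx": 0.0015,"dy": 0.115,"dz": 0.001,"ax": 0,"ay": 0,"az": -0.005,"jaw": 0.1},
  {"dx": 0.0015,"dy": 0.135,"dz": 0.001,"ax": 0,"ay": 0,"az": -0.005,"jaw": 0.1},
  {"dx": 0.0015,"dy": 0.143,"dz": 0.001,"ax": 0,"ay": 0,"az": -0.005,"jaw": 0.1},
  {"dx": 0.0015,"dy": 0.143,"dz": 0.001,"ax": 0,"ay": 0,"az": -0.005,"jaw": -0.5},
  {"dx": 0.0015,"dy": 0.143,"dz": 0.001,"ax": 0,"ay": 0,"az": -0.005,"jaw": -1},
  {"dx": 0.0015,"dy": 0.143,"dz": 0.001,"ax": 0,"ay": 0,"az": -0.005,"jaw": -1},
  {"dx": 0.0015,"dy": 0.143,"dz": 0.001,"ax": 0,"ay": 0,"az": -0.005,"jaw": -1},
  {"dx": 0.0015,"dy": 0.143,"dz": 0.001,"ax": 0,"ay": 0,"az": -0.005,"jaw": -1},
  {"dx": 0.0015,"dy": 0.143,"dz": 0.001,"ax": 0,"ay": 0,"az": -0.005,"jaw": -1},
], newtons=15)

```text
clock: 20.7
eef_pos: [489.9, 83.7, 81.6]
eef_rot: [-1.572, -0.001, -0.535]
wrist_force: [-2.6, -0.4, 3.9]
finger_gap: 15.6
```

Run:
```python
from h import *
s=manip.read_state();p=s['eef_pos'];print(s['clock'],p,s['eef_rot'],s['wrist_force'],s['finger_gap'])
Hg=np.array([579,126.]);R0=Ro.from_euler('xyz',s['eef_rot'])
v=p[:2]-Hg;a0=np.arctan2(v[1],v[0]);print(np.hypot(*v),a0)
a1=a0+0.1; end=.25-np.pi/2; r=np.hypot(*v)
for a in np.linspace(a0%(2*np.pi)-2*np.pi,end,15)[1:]:
    q=Hg+(r+(100-r)*0)*np.array([np.cos(a),np.sin(a)]); d=R0.inv().apply(np.r_[q-p[:2],0])/1e3
    print(np.round(a-end,2),np.round(q,1),np.round(d,4))
```

```text
20.7 [489.91400372  83.7386702   81.5809707 ] [-1.57243208e+00 -9.65167815e-04 -5.34700504e-01] [-2.58361194 -0.41195301  3.85753989] 15.626866830184795
98.60190023478175 -2.6986437525404807
-1.28 [494.5  75.2] [ 0.0083  0.     -0.005 ]
-1.18 [499.9  67.1] [ 0.0171  0.     -0.0092]
-1.08 [506.1  59.6] [ 0.0262  0.     -0.0125]
-0.98 [512.9  52.8] [ 0.0356  0.0001 -0.0149]
-0.89 [520.5  46.7] [ 0.0452  0.0001 -0.0163]
-0.79 [528.5  41.3] [ 0.0549  0.0001 -0.0168]
-0.69 [537.1  36.7] [ 0.0645  0.0001 -0.0164]
-0.59 [546.1  33.1] [ 0.0741  0.0001 -0.015 ]
-0.49 [555.4  30.3] [ 0.0836  0.0001 -0.0127]
-0.39 [564.9  28.4] [ 0.0927  0.0001 -0.0094]
-0.3 [574.5  27.5] [ 1.015e-01  1.000e-04 -5.300e-03]
-0.2 [584.2  27.5] [ 1.098e-01  1.000e-04 -3.000e-04]
-0.1 [593.9  28.5] [1.176e-01 1.000e-04 5.500e-03]
0.0 [603.4  30.5] [1.248e-01 1.000e-04 1.200e-02]
```

play_rows([
  {"dx": 0.0083,"dy": 0,"dz": -0.005,"ax": 0,"ay": 0,"az": 0,"jaw": -1},
  {"dx": 0.0171,"dy": 0,"dz": -0.0092,"ax": 0,"ay": 0,"az": 0,"jaw": -1},
  {"dx": 0.0262,"dy": 0,"dz": -0.0125,"ax": 0,"ay": 0,"az": 0,"jaw": -1},
  {"dx": 0.0356,"dy": 0,"dz": -0.0149,"ax": 0,"ay": 0,"az": 0,"jaw": -1},
  {"dx": 0.0452,"dy": 0,"dz": -0.0163,"ax": 0,"ay": 0,"az": 0,"jaw": -1},
  {"dx": 0.0549,"dy": 0,"dz": -0.0168,"ax": 0,"ay": 0,"az": 0,"jaw": -1},
  {"dx": 0.0549,"dy": 0,"dz": -0.0168,"ax": 0,"ay": 0,"az": 0,"jaw": -1},
])

```text
clock: 21.4
eef_pos: [529.7, 40.6, 81.3]
eef_rot: [-1.572, -0.002, -0.536]
wrist_force: [-2.4, -1.5, 7.8]
finger_gap: 15.5
```

play_rows([
  {"dx": 0.0096,"dy": 0,"dz": 0.0004,"ax": 0,"ay": 0,"az": 0,"jaw": -1},
  {"dx": 0.0192,"dy": 0,"dz": 0.0018,"ax": 0,"ay": 0,"az": 0,"jaw": -1},
  {"dx": 0.0287,"dy": 0,"dz": 0.0041,"ax": 0,"ay": 0,"az": 0,"jaw": -1},
  {"dx": 0.0378,"dy": 0,"dz": 0.0074,"ax": 0,"ay": 0,"az": 0,"jaw": -1},
  {"dx": 0.0466,"dy": 0,"dz": 0.0115,"ax": 0,"ay": 0,"az": 0,"jaw": -1},
  {"dx": 0.0466,"dy": 0,"dz": 0.0115,"ax": 0,"ay": 0,"az": 0,"jaw": -1},
])

```text
clock: 22.0
eef_pos: [575.4, 27.4, 81.2]
eef_rot: [-1.572, -0.001, -0.535]
wrist_force: [-0.6, 0.6, 6.9]
finger_gap: 15.5
```

play_rows([
  {"dx": 0.0083,"dy": 0,"dz": 0.005,"ax": 0,"ay": 0,"az": 0,"jaw": -1},
  {"dx": 0.0161,"dy": 0,"dz": 0.0108,"ax": 0,"ay": 0,"az": 0,"jaw": -1},
  {"dx": 0.02,"dy": 0,"dz": 0.014,"ax": 0,"ay": 0,"az": 0,"jaw": -1},
  {"dx": 0.0225,"dy": 0,"dz": 0.0165,"ax": 0,"ay": 0,"az": 0,"jaw": -1},
  {"dx": 0.0225,"dy": 0,"dz": 0.0165,"ax": 0,"ay": 0,"az": 0,"jaw": -1},
])

```text
clock: 22.5
eef_pos: [602.4, 30.4, 81.2]
eef_rot: [-1.572, -0.001, -0.535]
wrist_force: [-1.3, 0.3, 6.3]
finger_gap: 15.3
```

play_rows([
  {"dx": 0.0015,"dy": 0,"dz": 0.0014,"ax": 0,"ay": 0,"az": 0,"jaw": -1},
  {"dx": 0.0015,"dy": 0,"dz": 0.0014,"ax": 0,"ay": 0,"az": 0,"jaw": -1},
])

```text
clock: 22.7
eef_pos: [604.2, 30.7, 81.3]
eef_rot: [-1.573, -0.001, -0.535]
wrist_force: [-1.1, -0.4, 4.6]
finger_gap: 15.9
```

Not at the stop yet, so I'll creep on along the arc tangent.

play_rows([
  {"dx": 0.0015,"dy": 0,"dz": 0.0014,"ax": 0,"ay": 0,"az": 0,"jaw": -1},
  {"dx": 0.0015,"dy": 0,"dz": 0.0014,"ax": 0,"ay": 0,"az": 0,"jaw": -1},
])

```text
clock: 22.9
eef_pos: [606.2, 31.2, 81.3]
eef_rot: [-1.572, -0.001, -0.535]
wrist_force: [-1.2, 0.2, 5.6]
finger_gap: 15.7
```

play_rows([
  {"dx": 0.0015,"dy": 0,"dz": 0.0015,"ax": 0,"ay": 0,"az": 0,"jaw": -1},
  {"dx": 0.0015,"dy": 0,"dz": 0.0015,"ax": 0,"ay": 0,"az": 0,"jaw": -1},
])

```text
clock: 23.1
eef_pos: [607.2, 31.5, 81.2]
eef_rot: [-1.574, 0.002, -0.535]
wrist_force: [-10.3, -1.1, 10.7]
finger_gap: 15.7
```

play_rows([
  {"dx": 0.0008,"dy": 0,"dz": 0.0008,"ax": 0,"ay": 0,"az": 0,"jaw": -1},
  {"dx": 0.0008,"dy": 0,"dz": 0.0008,"ax": 0,"ay": 0,"az": 0,"jaw": -1},
])

```text
clock: 23.3
eef_pos: [607.4, 31.7, 81.0]
eef_rot: [-1.576, 0.004, -0.535]
wrist_force: [-16.5, -1.9, 13.2]
finger_gap: 15.6
```

The keeper is at its stop: force rises with no further motion. I'll open the jaws and rise straight up.

play_rows([
  {"dx": 0,"dy": 0,"dz": 0,"ax": 0,"ay": 0,"az": 0,"jaw": -0.5},
  {"dx": 0,"dy": 0,"dz": 0,"ax": 0,"ay": 0,"az": 0,"jaw": -0.3},
  {"dx": 0,"dy": 0,"dz": 0,"ax": 0,"ay": 0,"az": 0,"jaw": -0.3},
  {"dx": 0,"dy": 0,"dz": 0,"ax": 0,"ay": 0,"az": 0,"jaw": -0.3},
  {"dx": 0,"dy": -0.02,"dz": 0,"ax": 0,"ay": 0,"az": 0,"jaw": -0.3},
  {"dx": 0,"dy": -0.05,"dz": 0,"ax": 0,"ay": 0,"az": 0,"jaw": -0.3},
  {"dx": 0,"dy": -0.09,"dz": 0,"ax": 0,"ay": 0,"az": 0,"jaw": -0.3},
  {"dx": 0,"dy": -0.13,"dz": 0,"ax": 0,"ay": 0,"az": 0,"jaw": -0.3},
  {"dx": -0.03,"dy": -0.15,"dz": -0.03,"ax": 0,"ay": 0,"az": 0,"jaw": -0.3},
  {"dx": -0.06,"dy": -0.15,"dz": -0.06,"ax": 0,"ay": 0,"az": 0,"jaw": -0.3},
  {"dx": -0.09,"dy": -0.15,"dz": -0.09,"ax": 0,"ay": 0,"az": 0,"jaw": -0.3},
  {"dx": -0.12,"dy": -0.15,"dz": -0.12,"ax": 0,"ay": 0,"az": 0,"jaw": -0.3},
  {"dx": -0.15,"dy": -0.15,"dz": -0.12,"ax": 0,"ay": 0,"az": 0,"jaw": -0.3},
  {"dx": -0.15,"dy": -0.15,"dz": -0.12,"ax": 0,"ay": 0,"az": 0,"jaw": -0.3},
])

```text
clock: 24.7
eef_pos: [417.3, 5.9, 231.8]
eef_rot: [-1.572, -0.001, -0.535]
wrist_force: [-0.0, 0.1, 0.7]
finger_gap: 32.7
```

Run:
```python
from h import *
a=manip.camera("wrist")[:,:,::-1];b=manip.camera("top")[:,:,::-1][80:300,130:390]
b=cv2.resize(b,(454,384),interpolation=cv2.INTER_CUBIC)
im=np.hstack([a,b]);cv2.imwrite("pics/f8.png",cv2.resize(im,(800,int(384*800/966))))
s=manip.read_state();print(s['clock'],s['eef_pos'],s['wrist_force'])
```

```text
24.8 [419.58024484   5.38221103 231.78475307] [ 0.27644029 -0.39528285  0.53975837]
```

View pics/f8.png

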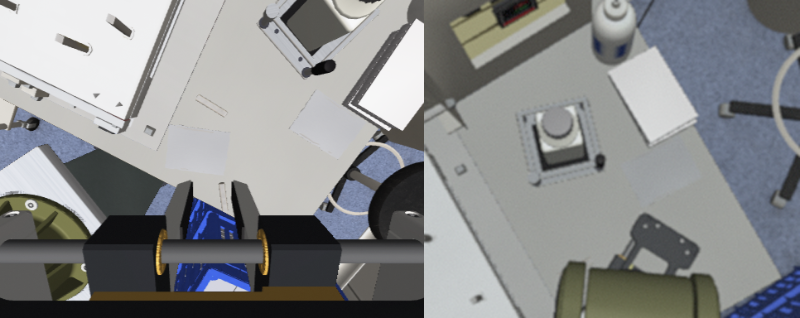

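The bottle stands upright inside the rails, seen from above at (558,130). The keeper is shut, with its knob at the front right corner (600,160 in the top view, 322,67 in the wrist view). The trays, pouches and wash bottle are undisturbed, and the arm is clear.

```bash
python3 -c "
from cell import manip
print(manip.sign_off())"
```

```text
the job is handed in; nothing more can be done
None
```

The square bottle is standing upright in the middle of the holder, and the keeper bar is shut across its front. I handed the job in at about 25 s of the 54 s allowed.

**How it went:**
- I gripped the bottle lying down, stood it on the free table and regrasped it from above, because the first approach to the holder ran out of joint range. On the way down to the table, joint 4 reached its range limit (-1.04). I lifted the bottle, turned it and lowered it clear of the limit.
- I then lowered the bottle into the holder. The foot touched the plate at tool height 109.5 mm, against 109.4 expected, with about 5 N.
- I swung the keeper round by its knob until it stopped: the force rose to about 17 N with almost no further movement. Then I released it and moved the arm clear.

**Last checks:**
- **Final pictures:** the bottle is upright inside the rails, and the knob is at the front right corner. The trays, pouches and wash bottle look unmoved.
- **Contact:** the wrist force is near zero, so the arm is touching nothing.
- **Disagreements:** my camera estimates of the holder's position differed by 3–5 mm, which is within the 16 mm of free space on each side. The knob stopped about 4 mm from where I had calculated. I took the force rise, not the position, as proof that it was shut.

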